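Lay out the parts of a stripped belt drive

ROBOT

A 7-joint arm with a two-finger parallel gripper is mounted at the origin on the work surface. World frame = base frame: x ahead of the robot, y to its left, z up, the work surface at z = 0. Lengths are in mm, angles in rad, forces in N, time in s.
With the tool pointing down it reaches from about 400 to 875 mm from the base axis. Payload 4.4 kg.
Tool frame: the origin (TCP) lies on the centre line of the jaws, within the pads' length; the fingertips stand 25 mm ahead of it and the grasp point (between the pads) lies 6 mm ahead of it; x points along the fingers, y is the direction in which the jaws open and shut, and the axes are right-handed (so a half turn about x gives the same grasp; the last joint's range is limited). The gripper opens to 85 mm and grips with 20 to 120 N. Pads are 22 mm wide; open, the fingers measure 114 mm over their backs; the gripper's body (76 mm by 85 mm) begins 54 mm behind the grasp point. The pads swing forward as they close: fully open they stand 13 mm farther back than shut.
Start: joints at [-1.225, 0.628, 0.038, 1.517, -0.027, 0.996, -0.02], TCP at [260.147, 595.686, 224.913] pointing down, gripper open.
Joint ranges: [-3.06, 3.06], [-0.37, 2.12], [-1.25, 1.32], [0.18, 2.47], [-1.1, 4.24], [0.23, 1.98], [-2.94, 2.94]. Speed limits (rad/s): [2.57, 2.57, 3.14, 3.14, 3.14, 3.14, 3.14].

INTERFACE

Orientations are given as [roll, pitch, yaw] about the fixed x, y, z axes, in that order (R = Rz(yaw) Ry(pitch) Rx(roll)).
In Python, from cell import * gives the robot as it stands. The module is installed in compiled form; this text tells all that it offers.
- The arm moves only by the tool jog_arm, never from a script. Its argument "series" is a list of rows, each a list of 3 entries, a list of its own where there are three numbers: the turn, a rotation vector about the tool's x, y, z in degrees, then the shift along the tool's x, y, z in mm, then the gripper's target within -1 to 1 (shut at 1, half-way at 0, fully open at -1). In form: [[[rx, ry, rz], [dx, dy, dz], hand], ...]. A call has 1 to 8 rows; each row shifts and turns the commanded pose from where the row before left it, along the tool's axes as they then stand; what a row does not reach is not made up. A row lasts 1/8 s, in which the tool goes at most 62.5 mm and 10.7 degrees, less where a joint would pass 70% of its speed; a pose out of reach is approached as far as the arm can. A call is refused whole if a number of a shift passes 62.5 or a number of a turn 10.7, either way. A call with a gripper value outside its range is refused whole. The fingers move at their own pace and stop on an object; the grip force is fixed at half the most. Time passes only in rows, so rows that do not move let the fingers close. It gives the time, the measured TCP pose, the force and the opening at its end, in the units of the state.
- read_state(): the state, without advancing time (a new reading comes with each control period).
- get_image(name): name is "scene" or "top" or "wrist"; returns a dict with "img" (400x640x3 uint8, red, green, blue), "range_z" (400x640 float32, mm along the optical axis (not along the pixel's ray), 0 where there is no reading), "fovy" (degrees; the focal length in pixels is half the picture's height over the tangent of half this angle, whatever the lens; pixels are square), "cx", "cy" (the principal point, pixels), "cam_to_world" (4x4, takes a point from camera to world coordinates). Camera axes: x right, y up, looking along -z (the intrinsics and any distortion apply to the point x, -y, -z); pixel columns grow to the right and rows downward; lengths in mm; the calibration is good to about 2 mm. A picture is of the moment at which its call begins.
- finish_job(): hands the job in, once; it reports no verdict.
The state is a dict: "clock": time; "qpos": joint angles; "qd": joint speeds; "tau": joint torques, N m; "eef_pos": TCP position; "tool_rot": TCP orientation; "force": force on the tool from outside, world axes, zero at the start; "torque": the same for the moment, N m; "width": finger opening in mm.
Only numpy, scipy, OpenCV 4.12 (cv2) and the standard library are available. Lean on these libraries where they do the work, as an engineer would, in place of code of your own. Each camera call takes 0.05 s, during which the arm holds its last target. There are 200 camera calls.

TASK

The belt-drive parts have been left piled on the bench. Take the pile apart from the top down and set each part flat in its own place before taking the next: the hexagon nut in the round dish, the bearing ring over the peg of the wooden stand, the grooved pulley in the square tray, and the flange housing in the long tray, lying lengthwise. Set the parts down rather than dropping them, and do not knock the mug or the jar.

Things in the scene. Friction and masses are not known exactly. Their poses are not given: they have to be found in the camera images.
- nut_mid (a point): Top of the pile: bright steel hexagon nut, 41 mm across flats, 47 mm across corners, 26 mm high, 24 mm hole, about 0.16 kg. The point is its centre, half-way up. z is up along the hole; x points square out of one of the six flats (flats every 60 degrees).
- bearing_mid (a point): Second in the pile, under the nut: bright steel bearing ring, 54 mm outside diameter, 30 mm hole, 24 mm high, small dark balls showing on its upper face, about 0.22 kg. The point is its centre, half-way up; z is up along the hole.
- pulley_mid (a point): Third in the pile, under the bearing: aluminium V-belt pulley, 68 mm diameter at both rims with a groove between, flat on both faces, 30 mm high, about 0.28 kg. The point is its centre, half-way up; z is up along its axis.
- flange_mid (a point): Bottom of the pile, standing on the bench: dark steel flange housing. A middle block 64 mm (x) by 56 mm (y) and 28 mm high, with an ear at each end (40 mm wide, 14 mm high, one bolt hole) making it 120 mm long along x. About 0.55 kg. Grip it across the 56 mm of the block. The point is the centre of the block, half-way up; x along the length, z up.
- round_dish_floor (a point): Place for the nut: fixed round grey sheet-metal dish, 78 mm outside and 72 mm inside diameter, wall 3 mm thick. The point is the centre of its inner floor, 3 mm above the bench; the rim stands 5 mm above the floor. z up.
- peg_stand_seat (a point): Place for the bearing: fixed round wooden stand, 80 mm diameter, 8 mm high, with one upright steel peg in its middle, 14 mm diameter, domed, its tip 32 mm above the wooden top. The point is on the peg's axis at the height of the wooden top, on which the bearing must lie. z up.
- square_tray_floor (a point): Place for the pulley: fixed square grey sheet-metal tray, 98 mm outside, 92 mm inside, walls 3 mm thick. The point is the centre of its inner floor, 3 mm above the bench; the rim stands 5 mm above the floor. x and y along its sides, z up.
- long_tray_floor (a point): Place for the flange housing: fixed oblong grey sheet-metal tray, inside 144 mm (x) by 80 mm (y), walls 3 mm thick. The point is the centre of its inner floor, 3 mm above the bench; the rim stands 5 mm above the floor. x along its length, z up.
- mug_mid (a point): Bystander, not to be knocked: blue ceramic mug standing on the bench, 76 mm diameter, 85 mm high, with a handle at its y side reaching some 30 mm further. The point is on its axis, half-way up.
- jar_mid (a point): Bystander, not to be knocked: closed amber glass jar with a steel cap, 64 mm diameter, 85 mm high. The point is on its axis, half-way up.
Things that resemble listed ones, but are neither listed nor needed, are in the scene too. Leave any black or green look-alike of the part that bears square_tray_floor alone. Leave any blue look-alike of the part that bears bearing_mid alone.

How it is judged:
By the outcome, as a careful person would: the job done as asked, in the order asked, and still so for the second after the job is handed in, with the robot touching nothing.
It also fails if it takes over 120 s, if anything falls off the work surface, if the arm or the gripper's body presses on something with over 40 N, if the wrist force passes 120 N, or if a joint passes its speed limit or range.

## Working session

There is one attempt and no reset: what is moved stays moved. The work goes in short steps, Python scripts to look and compute and a tool call to move; the robot and the scene stay as the last step left them, time stands still between calls to the robot, and variables do not carry over. Pictures are saved under pics/ and viewed, about 12 in all and at most 16, crops included, and the job is handed in when it is done.

Besides the shell and the picture viewer there is one more tool, called after ">>>" in YAML: its name, and indented under it one key for each argument. jog_arm: Moves the arm, as the interface text tells. Its arguments: {"type":"object","properties":{"series":{"type":"array"}},"required":["series"]}

```bash
mkdir -p pics; cat > h.py <<'E'
from cell import *
import numpy as np, cv2
def snap(n,f=None):
    d=get_image(n)
    if f: cv2.imwrite('pics/'+f,cv2.cvtColor(d['img'],cv2.COLOR_RGB2BGR))
    return d
def foc(d): return 200/np.tan(np.radians(d['fovy'])/2)
def pts(d):
    f=foc(d); v,u=np.mgrid[0:400,0:640]; z=d['range_z'].astype(float)
    c=np.stack([(u-d['cx'])/f*z,-(v-d['cy'])/f*z,-z,np.ones_like(z)],-1)
    p=(c@np.array(d['cam_to_world']).T)[...,:3]; p[z==0]=np.nan; return p
def ray(d,u,v,zp):
    f=foc(d); T=np.array(d['cam_to_world']); r=T[:3,:3]@np.array([(u-d['cx'])/f,-(v-d['cy'])/f,-1]); o=T[:3,3]
    return o+r*(zp-o[2])/r[2]
E
python3 - <<'E'
from h import *
print(read_state())
for n in ['scene','top']:
    d=snap(n,n+'1.png'); print({k:d[k] for k in d if k not in('img','range_z')}); np.save(n+'.npy',pts(d))
E
```

```text
{'clock': 0.0, 'qpos': array([-1.22480744,  0.62936477,  0.03845355,  1.51833281, -0.02700064,
        0.99627848, -0.01998198]), 'qd': array([ 9.31455077e-05, -4.06126854e-04,  5.85676341e-04, -1.13075793e-03,
        1.77852646e-03, -1.69196673e-03, -5.88953072e-04]), 'tau': array([-7.65459081e-04, -5.63388312e+01,  1.22620672e+00, -1.93443328e+01,
        1.09664927e-02,  1.03984354e-02,  4.19750540e-05]), 'eef_pos': array([259.89575331, 595.11195602, 223.98847151]), 'tool_rot': array([-1.55417538,  1.56893128, -1.96595518]), 'force': array([-0.12833411, -0.37906162,  0.4400205 ]), 'torque': array([ 0.01145927, -0.03905991, -0.03030613]), 'width': 85.12797773589526}
{'fovy': 51.39097803982297, 'cx': 315.2292618632775, 'cy': 198.21402123616943, 'cam_to_world': array([[-2.38675098e-01, -7.81700146e-01,  5.76176258e-01,
         1.09220713e+03],
       [ 9.71099293e-01, -1.92491602e-01,  1.41113946e-01,
         1.89640693e+02],
       [ 6.00298996e-04,  5.93204742e-01,  8.05051411e-01,
         8.69934126e+02],
       [ 0.00000000e+00,  0.00000000e+00,  0.00000000e+00,
         1.00000000e+00]])}
{'fovy': 54.92128017511005, 'cx': 318.06151711645407, 'cy': 192.90708993681488, 'cam_to_world': array([[-6.57589416e-03,  9.85711725e-01, -1.68312661e-01,
         3.59766105e+02],
       [-9.99971016e-01, -7.12793424e-03, -2.67588184e-03,
         7.43983353e+01],
       [-3.83736968e-03,  1.68290187e-01,  9.85730028e-01,
         1.05645151e+03],
       [ 0.00000000e+00,  0.00000000e+00,  0.00000000e+00,
         1.00000000e+00]])}
```

View pics/top1.png

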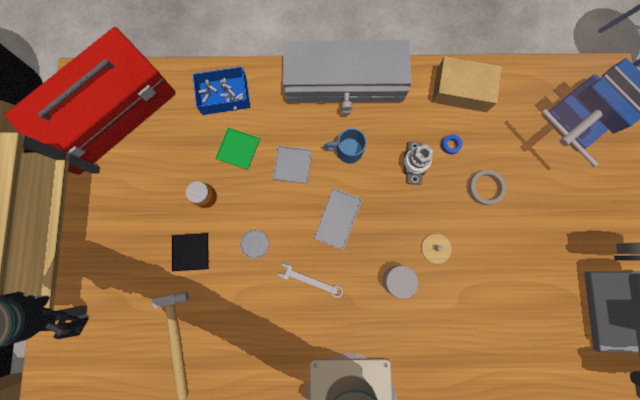

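View pics/scene1.png

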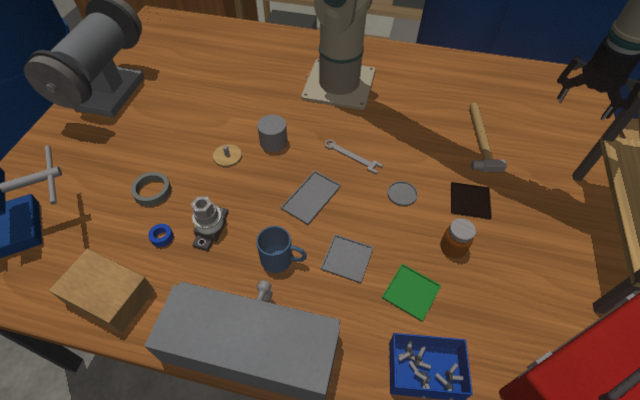

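The top view shows the pile at (418,160), dish (255,244), peg stand (437,249), square tray (292,165), long tray (338,219), mug (350,147) with its handle to the left, and jar (198,193). The scene view agrees.

```bash
python3 - <<'E'
from h import *
d=snap('top'); P=pts(d); im=d['img'].astype(int)
hsv=cv2.cvtColor(d['img'],cv2.COLOR_RGB2HSV)
def blob(u0,v0,r,mask):
    m=np.zeros((400,640),np.uint8); m[v0-r:v0+r,u0-r:u0+r]=mask[v0-r:v0+r,u0-r:u0+r]*255
    n,l,s,c=cv2.connectedComponentsWithStats(m); k=1+np.argmax(s[1:,4]); 
    return max(cv2.findContours((l==k).astype(np.uint8),cv2.RETR_EXTERNAL,cv2.CHAIN_APPROX_NONE)[0],key=cv2.contourArea),l==k
gray=(hsv[...,1]<70)&(hsv[...,2]>60)
for n,u,v,r,z in [('dish',255,244,22,8),('sq',292,165,28,8),('long',338,219,38,8)]:
    c,_=blob(u,v,r,gray); w=np.array([ray(d,a,b,z)[:2] for a,b in c[:,0]],np.float32)
    R=cv2.minAreaRect(w); print(n,R,np.nanmedian(P[v-3:v+4,u-3:u+4].reshape(-1,3),0))
c,_=blob(437,249,22,(hsv[...,1]>60)&(P[...,2]>4)); w=np.array([ray(d,a,b,8)[:2] for a,b in c[:,0]],np.float32); print('peg',cv2.minEnclosingCircle(w),cv2.minAreaRect(w))
sel=P[235:262,424:452].reshape(-1,3); s=sel[sel[:,2]>20]; print('pegtip',len(s),s.mean(0),s.max(0))
for n,u,v,r in [('mug',350,147,30),('jar',200,192,25)]:
    q=P[v-r:v+r,u-r:u+r].reshape(-1,3);q=q[q[:,2]>40]; print(n,q.min(0),q.max(0))
q=P[135:190,398:440].reshape(-1,3)
for lo,hi in [(4,20),(22,33),(50,63),(76,87),(100,115)]:
    s=q[(q[:,2]>lo)&(q[:,2]<hi)]; print(lo,len(s),s.min(0),s.max(0),s.mean(0)) if len(s) else None
    if len(s)>8: print(cv2.minAreaRect(s[:,:2].astype(np.float32)))
E
python3 - <<'E'
from h import *
a=cv2.imread('pics/top1.png')[130:195,385:450]; b=cv2.imread('pics/scene1.png')[185:255,180:245]
cv2.imwrite('pics/z1.png',np.hstack([cv2.resize(a,(400,400),interpolation=2),cv2.resize(b,(400,400),interpolation=2)]))
E
```

```text
dish ((400.74462890625, 252.08001708984375), (75.4503402709961, 75.17498016357422), 45.40458297729492) [400.0009791  249.52294797   3.50174551]
sq ((621.7356567382812, 149.4373016357422), (98.32852172851562, 99.10661315917969), 82.8919448852539) [619.52933628 150.0455479    3.1210587 ]
long ((468.62335205078125, 23.67072296142578), (87.17646026611328, 150.324462890625), 68.65341186523438) [466.47987491  23.07539384   3.13123978]
peg ((383.9858093261719, -241.0804901123047), 42.458621978759766) ((387.0852355957031, -241.059814453125), (78.14523315429688, 78.3748550415039), 87.02348327636719)
pegtip 32 [ 386.46991229 -238.7610742    34.70639191] [ 393.18688716 -233.98043052   42.58175741]
mug [624.80878671 -49.65309725  40.27678425] [698.51385591  60.24044006  89.20854869]
jar [501.0299029  355.74927746  40.36417294] [562.09529589 416.16691774  89.7324866 ]
4 317 [ 550.97419986 -267.03931844    4.00094362] [ 704.49598031 -146.21995786   19.45903482] [ 612.30140134 -190.48129474   12.54633305]
((627.9093017578125, -205.15609741210938), (116.18817138671875, 152.27523803710938), 86.711837
[... 267 characters left out ...]
225.78108406   52.90279114] [ 655.79345986 -159.45591075   62.7894595 ] [ 613.45124122 -185.00880859   58.33133034]
((617.3092041015625, -188.49862670898438), (65.7502212524414, 54.47819519042969), 44.124969482421875)
76 118 [ 595.11218967 -217.98823577   76.62220671] [ 643.0540365  -166.4246689    86.74488348] [ 612.95833981 -184.56022564   81.72318191]
((617.6136474609375, -187.62147521972656), (51.474876403808594, 43.28661346435547), 43.59678268432617)
100 175 [ 601.55745006 -216.63961652  100.13410687] [ 643.97931164 -170.61005025  112.96035053] [ 623.36437668 -193.44601516  107.66932232]
((623.3389282226562, -193.1185302734375), (41.33575439453125, 44.33009338378906), 71.01981353759766)
```

View pics/z1.png

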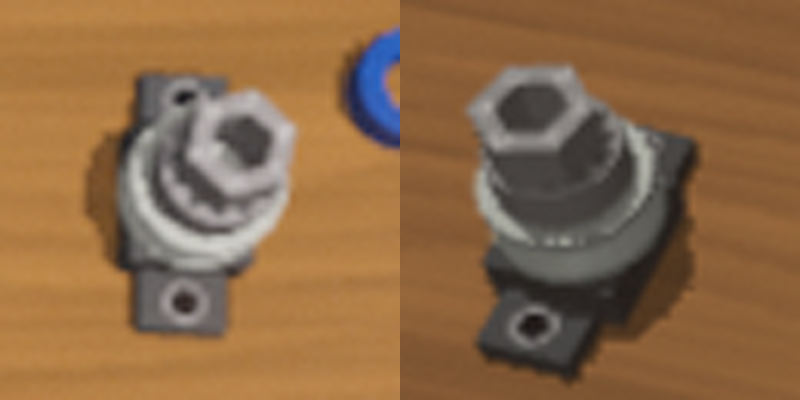

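```bash
cat >> h.py <<'E'
from scipy.spatial.transform import Rotation as Ro
def Rtool(s=None):
    s=s or read_state(); return Ro.from_euler('xyz',s['tool_rot']).as_matrix()
def go(x,y,z,yaw=None):
    """print shift in tool axes to put the TCP at x,y,z, and the turn about tool x for jaw axis at yaw (deg, mod 180)"""
    s=read_state(); R=Rtool(s); t=R.T@(np.array([x,y,z])-s['eef_pos'])
    a=np.degrees(np.arctan2(R[1,1],R[0,1])); 
    print('pos',s['eef_pos'].round(1),'jawyaw',round(a,1),'tilt',np.degrees(R[:2,0]).round(2),'q7',s['qpos'][6].round(2),'w',round(s['width'],1),'F',s['force'].round(1),'t',s['clock'])
    print('shift',t.round(1))
    if yaw is not None: print('turn x', round(-((yaw-a+90)%180-90),1))
    c=Ro.from_matrix(R.T@np.array([[0,R[0,1],0],[0,R[1,1],0],[-1,0,0]])) if 0 else None
E
python3 -c "
from h import *
print(Rtool().round(3)); go(570,-193,224)"
```

```text
[[-0.001  0.4    0.916]
 [-0.001  0.916 -0.4  ]
 [-1.    -0.001 -0.   ]]
pos [259.9 595.2 224.2] jawyaw 66.4 tilt [-0.03 -0.07] q7 -0.02 w 84.9 F [-0.6 -0.3 -0. ] t 0.15
shift [   1.  -598.3  599.7]
```

>>> jog_arm:
  series:
    - [[0,0,0],[0,-42,42],-1]
    - [[0,0,0],[0,-42,42],-1]
    - [[0,0,0],[0,-42,42],-1]
    - [[0,0,0],[0,-42,42],-1]
    - [[0,0,0],[0,-42,42],-1]
    - [[0,0,0],[0,-42,42],-1]
    - [[0,0,0],[0,-42,42],-1]
    - [[0,0,0],[0,-42,42],-1]

```text
clock: 1.15
eef_pos: [434.1, 151.5, 225.0]
tool_rot: [0.886, 1.57, 0.474]
force: [0.2, -0.3, -0.5]
width: 85.3
```

```bash
python3 -c "
from h import *
go(590,-193,224)"
```

```text
pos [434.1 151.5 225. ] jawyaw 66.4 tilt [0.02 0.01] q7 0.8 w 85.3 F [ 0.2 -0.3 -0.5] t 1.15
shift [   1.  -253.4  280.7]
```

>>> jog_arm:
  series:
    - [[0,0,0],[0,-40,44],-1]
    - [[0,0,0],[0,-40,44],-1]
    - [[0,0,0],[0,-40,44],-1]
    - [[0,0,0],[0,-40,44],-1]
    - [[0,0,0],[0,-40,44],-1]
    - [[0,0,0],[0,-30,30],-1]
    - [[0,0,0],[0,0,0],-1]
    - [[0,0,0],[0,0,0],-1]

```text
clock: 2.15
eef_pos: [570.1, -156.5, 224.4]
tool_rot: [2.754, 1.569, 2.342]
force: [0.6, 0.9, 0.5]
width: 85.7
```

```bash
python3 -c "
from h import *
go(623,-193,224)
d=snap('wrist','w1.png'); P=pts(d); np.save('w.npy',P); print(d['cam_to_world'],d['fovy'])
q=P.reshape(-1,3)
for lo,hi in [(10,18),(24,32),(54,62),(78,86),(102,113)]:
    s=q[(q[:,2]>lo)&(q[:,2]<hi)&(abs(q[:,0]-620)<80)&(abs(q[:,1]+190)<80)]
    if len(s)>8: print(lo,len(s),s.mean(0).round(1),cv2.minAreaRect(s[:,:2].astype(np.float32)),cv2.minEnclosingCircle(s[:,:2].astype(np.float32)))
"
```

```text
pos [ 570.1 -156.5  224.4] jawyaw 66.4 tilt [-0.07  0.08] q7 1.45 w 85.7 F [0.6 0.9 0.5] t 2.15
shift [  0.3 -12.3  63.1]
[[ 4.00435438e-01 -8.74297586e-01 -2.74326795e-01  5.00965288e+02]
 [ 9.16324299e-01  3.82432774e-01  1.18722163e-01 -1.26294040e+02]
 [ 1.11305623e-03 -2.98912869e-01  9.54279759e-01  3.75055040e+02]
 [ 0.00000000e+00  0.00000000e+00  0.00000000e+00  1.00000000e+00]] 58.98615481026618
10 1202 [ 586.6 -187.2   15.5] ((619.746826171875, -182.03964233398438), (123.93689727783203, 50.88043975830078), 12.962166786193848) ((621.73388671875, -190.6724395751953), 61.9888916015625)
24 208 [ 595.5 -184.3   29. ] ((609.15869140625, -177.60250854492188), (81.93077850341797, 45.250858306884766), 41.785888671875) ((621.3847045898438, -191.25991821289062), 41.03276062011719)
54 991 [ 606.5 -184.4   59.5] ((614.460205078125, -187.9120330810547), (67.1609878540039, 53.45389938354492), 62.279788970947266) ((620.6484985351562, -191.42018127441406), 34.013160705566406)
78 882 [ 610.9 -184.6   83.2] ((617.012939453125, -187.2118682861328), (52.8770751953125, 42.271907806396484), 40.97581481933594) ((620.449951171875, -191.00454711914062), 26.711668014526367)
102 1566 [ 621.6 -192.1  108.9] ((622.5272827148438, -192.50540161132812), (41.0571403503418, 46.24448776245117), 74.80229187011719) ((623.117431640625, -192.39505004882812), 23.711837768554688)
```

View pics/w1.png

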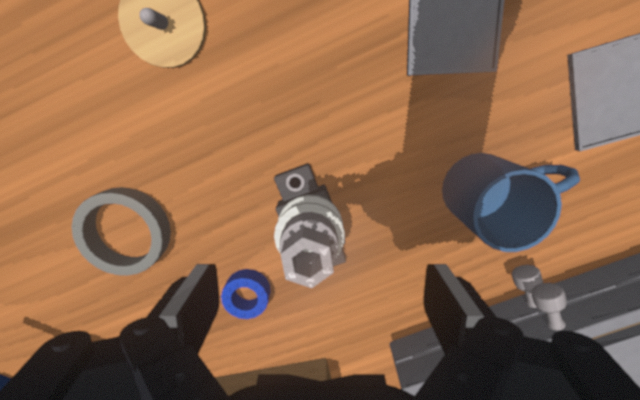

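Wrist view: nut at (307,263), on the bearing (308,235), pulley and flange; mug (515,205). The nut's flat normal is at about 75°, so I turn -8.4°.

>>> jog_arm:
  series:
    - [[0,0,0],[0,-6,32],-1]
    - [[0,0,0],[0,-6,31],-1]
    - [[-8.4,0,0],[0,0,0],-1]
    - [[0,0,0],[25,0,0],-1]
    - [[0,0,0],[25,0,0],-1]
    - [[0,0,0],[0,0,0],-1]
    - [[0,0,0],[0,0,0],-1]

```text
clock: 3.08
eef_pos: [624.2, -192.8, 175.9]
tool_rot: [0.31, 1.57, 0.046]
force: [0.5, -1.0, 0.3]
width: 85.7
```

```bash
python3 -c "
from h import *
go(622.7,-192.5,113,74.8)"
```

```text
pos [ 624.2 -192.8  175.9] jawyaw 74.9 tilt [0.07 0.  ] q7 1.61 w 85.7 F [ 0.5 -1.   0.3] t 3.075
shift [62.9 -0.1 -1.6]
turn x 0.1
```

>>> jog_arm:
  series:
    - [[0,0,0],[25,0,-1.5],-1]
    - [[0,0,0],[25,0,0],-1]
    - [[0,0,0],[13,0,0],-1]
    - [[0,0,0],[0,0,0],-1]
    - [[0,0,0],[0,0,0],0.1]
    - [[0,0,0],[0,0,0],0.6]
    - [[0,0,0],[0,0,0],1]
    - [[0,0,0],[0,0,0],1]

```text
clock: 4.08
eef_pos: [622.2, -193.4, 112.2]
tool_rot: [0.112, 1.57, -0.153]
force: [-0.1, 0.1, -0.4]
width: 12.2
```

>>> jog_arm:
  series:
    - [[0,0,0],[0,0,0],1]
    - [[0,0,0],[0,0,0],1]

```text
clock: 4.32
eef_pos: [622.0, -193.4, 111.8]
tool_rot: [2.916, 1.571, 2.651]
force: [-0.4, 0.9, 0.5]
width: 0.2
```

```bash
python3 -c "
from h import *
go(622.7,-192.5,113,74.8); snap('wrist','w2.png')"
```

```text
pos [ 622.  -193.4  111.8] jawyaw 74.8 tilt [-0.01  0.  ] q7 1.61 w 0.2 F [-0.4  0.9  0.5] t 4.325
shift [-1.2  1.   0.4]
turn x 0.0
```

View pics/w2.png

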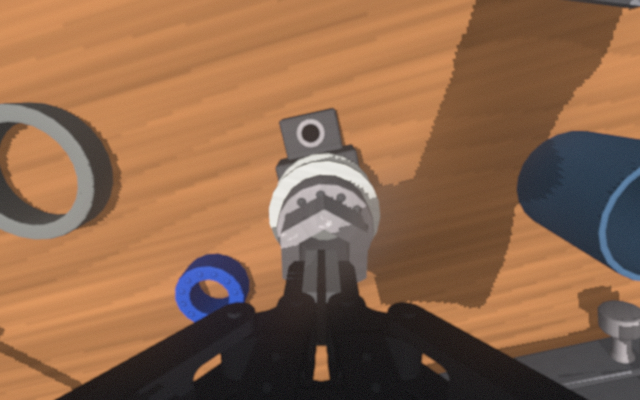

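The fingers shut to 0.2 mm without holding the nut. I check the fingertip height against the nut top with depth.

```bash
python3 -c "
from h import *
d=snap('wrist');P=pts(d)
for v in range(180,330,10): print(v,[P[v,u].round(0).astype(int).tolist() if np.isfinite(P[v,u,0]) else 0 for u in (295,310,318,326,350)])
s=snap('scene'); 
im=cv2.cvtColor(s['img'],cv2.COLOR_RGB2BGR)[120:260,140:300]; cv2.imwrite('pics/s2.png',cv2.resize(im,(640,560),interpolation=2))
"
```

```text
180 [[595, -202, 59], [594, -192, 70], [595, -188, 74], [596, -183, 74], [603, -170, 60]]
190 [[597, -201, 75], [596, -192, 84], [597, -188, 84], [599, -184, 84], [603, -172, 82]]
200 [[600, -202, 84], [601, -194, 85], [601, -189, 91], [601, -185, 92], [607, -173, 84]]
210 [[604, -203, 86], [602, -193, 99], [601, -189, 106], [601, -185, 109], [611, -175, 88]]
220 [[604, -202, 102], [603, -194, 109], [604, -190, 110], [605, -186, 110], [611, -176, 103]]
230 [[607, -202, 109], [608, -195, 110], [609, -191, 110], [610, -188, 109], [613, -177, 110]]
240 [[611, -203, 110], [631, -203, 67], [634, -199, 62], [636, -194, 61], [618, -178, 110]]
250 [[616, -204, 110], [611, -195, 124], [613, -192, 124], [613, -189, 124], [623, -179, 110]]
260 [[621, -206, 111], [611, -195, 134], [612, -192, 133], [613, -189, 133], [628, -181, 110]]
270 [[614, -202, 135], [611, -195, 142], [613, -192, 141], [613, -189, 141], [620, -181, 134]]
280 [[615, -202, 141], [612, -195, 149], [612, -192, 150], [613, -189, 149], [620, -181, 142]]
290 [[614, -201, 150], [611, -194, 157], [612, -192, 156], [613, -189, 157], [619, -182, 149]]
300 [[608, -198, 165], [610, -194, 164], [615, -192, 158], [616, -190, 157], [613, -181, 166]]
310 [[610, -198, 169], 0, [619, -194, 157], [617, -190, 162], [613, -182, 170]]
320 [[609, -198, 174], [611, -194, 174], [622, -195, 158], [618, -191, 165], [613, -182, 175]]
```

View pics/s2.png

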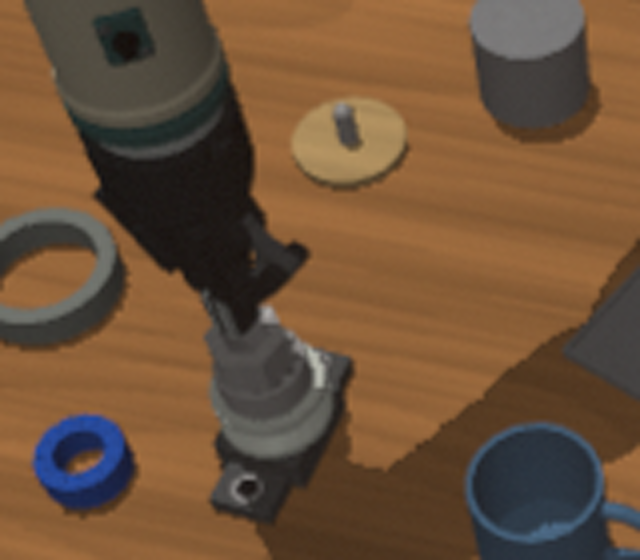

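```bash
python3 -c "
from h import *
P=np.load('w.npy')
for u in (195,200,205,210,214,430,435,440,445): print(u,[(v,P[v,u].round(0).astype(int).tolist()) for v in range(258,330,6) if np.isfinite(P[v,u,0]) and P[v,u,2]>120][:4])
d=snap('wrist');P=pts(d)
for u in (306,314,330,338): print(u,[(v,P[v,u].round(0).astype(int).tolist()) for v in range(236,256,2)])
"
```

```text
195 [(270, [542, -197, 254]), (276, [543, -196, 258]), (282, [544, -194, 262]), (288, [543, -192, 268])]
200 [(264, [543, -197, 248]), (270, [543, -195, 254]), (276, [543, -193, 259]), (282, [544, -192, 263])]
205 [(264, [543, -194, 249]), (270, [544, -193, 254]), (276, [545, -193, 257]), (282, [546, -193, 259])]
210 [(264, [544, -193, 249]), (270, [545, -192, 253]), (276, [547, -193, 253]), (282, [549, -194, 254])]
214 [(270, [547, -193, 248]), (276, [550, -195, 248]), (282, [551, -194, 251]), (288, [554, -196, 250])]
430 [(264, [578, -113, 250]), (270, [580, -114, 252]), (276, [582, -115, 252]), (282, [584, -116, 253])]
435 [(264, [579, -111, 249]), (270, [579, -113, 254]), (276, [579, -114, 258]), (282, [580, -115, 259])]
440 [(264, [581, -109, 249]), (270, [580, -111, 254]), (276, [578, -112, 260]), (282, [578, -113, 263])]
445 [(264, [581, -108, 249]), (270, [580, -109, 254]), (276, [579, -111, 259]), (282, [579, -112, 263])]
306 [(236, [610, -197, 110]), (238, [611, -198, 110]), (240, [628, -204, 72]), (242, [-9223372036854775808, -9223372036854775808, -9223372036854775808]), (
[... 349 characters left out ...]
244, [632, -200, 71]), (246, [633, -201, 72]), (248, [633, -201, 75]), (250, [612, -194, 124]), (252, [612, -194, 127]), (254, [612, -194, 128])]
330 [(236, [635, -191, 59]), (238, [636, -191, 60]), (240, [636, -191, 63]), (242, [636, -191, 66]), (244, [636, -191, 69]), (246, [636, -192, 72]), (248, [636, -192, 74]), (250, [613, -187, 125]), (252, [613, -187, 127]), (254, [614, -187, 127])]
338 [(236, [614, -183, 110]), (238, [635, -186, 65]), (240, [635, -186, 68]), (242, [635, -186, 70]), (244, [635, -187, 72]), (246, [635, -187, 76]), (248, [635, -187, 78]), (250, [635, -187, 81]), (252, [634, -187, 86]), (254, [634, -187, 89])]<string>:6: RuntimeWarning: invalid value encountered in cast
```

Depth shows the fingertips sit about 11 mm above the reported TCP when shut and 24 mm above it when open, so the stated 25 mm ahead does not hold. I'll use the measured offset: reopen, go down about 36 mm, check, then close.

>>> jog_arm:
  series:
    - [[0,0,0],[0,1,0.5],-1]
    - [[0,0,0],[0,0,0],-1]
    - [[0,0,0],[0,0,0],-1]
    - [[0,0,0],[0,0,0],-1]
    - [[0,0,0],[12,0,0],-1]
    - [[0,0,0],[12,0,0],-1]
    - [[0,0,0],[10,0,0],-1]
    - [[0,0,0],[0,0,0],-1]

```text
clock: 5.52
eef_pos: [621.9, -192.2, 76.4]
tool_rot: [3.134, 1.568, 2.869]
force: [0.3, -0.0, -0.0]
width: 85.6
```

```bash
cat >> h.py <<'E'
def tips(P):
    q=[]
    for c in (slice(150,235),slice(410,490)):
        s=P[200:300,c].reshape(-1,3); q.append(s)
    return q
E
python3 -c "
from h import *
go(622.7,-192.5,76,74.8); d=snap('wrist','w3.png');P=pts(d)
for u in (200,205,210,214,435,440,445): print(u,[(v,P[v,u].round(0).tolist()) for v in range(240,300,4) if P[v,u,2]>85][:3])
print(P[210:262:6,310].round(0).tolist())
"
```

```text
pos [ 621.9 -192.2   76.4] jawyaw 74.8 tilt [-0.14  0.04] q7 1.61 w 85.6 F [ 0.3 -0.  -0. ] t 5.525
shift [ 0.4 -0.   0.9]
turn x 0.0
200 [(264, [601.0, -237.0, 100.0]), (268, [600.0, -235.0, 105.0]), (272, [601.0, -234.0, 107.0])]
205 [(264, [600.0, -234.0, 102.0]), (268, [601.0, -233.0, 105.0]), (272, [601.0, -232.0, 108.0])]
210 [(264, [601.0, -232.0, 101.0]), (268, [601.0, -231.0, 104.0]), (272, [603.0, -232.0, 105.0])]
214 [(268, [604.0, -232.0, 100.0]), (272, [605.0, -232.0, 101.0]), (276, [607.0, -233.0, 100.0])]
435 [(264, [625.0, -146.0, 101.0]), (268, [624.0, -147.0, 105.0]), (272, [624.0, -148.0, 108.0])]
440 [(264, [625.0, -144.0, 102.0]), (268, [625.0, -145.0, 105.0]), (272, [624.0, -147.0, 109.0])]
445 [(264, [626.0, -142.0, 101.0]), (268, [625.0, -144.0, 105.0]), (272, [625.0, -145.0, 108.0])]
[[596.0, -190.0, 82.0], [598.0, -191.0, 84.0], [601.0, -192.0, 83.0], [602.0, -191.0, 89.0], [601.0, -191.0, 96.0], [601.0, -191.0, 102.0], [601.0, -191.0, 107.0], [603.0, -191.0, 110.0], [605.0, -192.0, 110.0]]
```

View pics/w3.png

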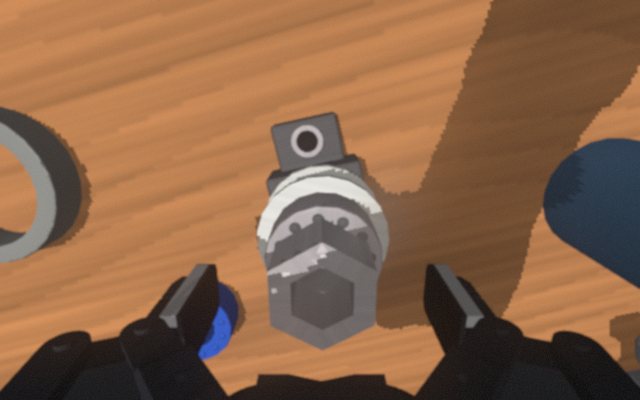

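Tips read z≈100, nut top 110, and the nut is centred with its flats facing the pads (u 270 and 377). I close now.

>>> jog_arm:
  series:
    - [[0,0,0],[0,0,1],0]
    - [[0,0,0],[0,0,0],0.3]
    - [[0,0,0],[0,0,0],1]
    - [[0,0,0],[0,0,0],1]
    - [[0,0,0],[0,0,0],1]

```text
clock: 6.2
eef_pos: [624.4, -192.7, 78.6]
tool_rot: [0.176, 1.569, -0.089]
force: [-0.6, 1.1, 4.6]
width: 39.8
```

```bash
python3 -c "
from h import *
go(622,-192,176)"
```

```text
pos [ 624.4 -192.7   78.6] jawyaw 74.8 tilt [ 0.08 -0.01] q7 1.61 w 39.8 F [-0.6  1.1  4.6] t 6.2
shift [-97.4   0.1  -2.4]
```

>>> jog_arm:
  series:
    - [[0,0,0],[-5,0,0],1]
    - [[0,0,0],[-15,0,0],1]
    - [[0,0,0],[-35,0,0],1]
    - [[0,0,0],[-45,0,0],1]
    - [[0,0,0],[0,0,0],1]

```text
clock: 6.82
eef_pos: [626.5, -193.9, 182.7]
tool_rot: [-0.033, 1.562, -0.298]
force: [-0.1, -0.4, -1.2]
width: 39.8
```

```bash
python3 -c "
from h import *
go(400.7,252,176); d=snap('wrist','w4.png');P=pts(d); print(P[200:330:8,322].round(0).tolist())
q=P.reshape(-1,3)
for lo,hi in [(10,18),(24,32),(54,62),(78,86)]:
    s=q[(q[:,2]>lo)&(q[:,2]<hi)&(abs(q[:,0]-620)<80)&(abs(q[:,1]+190)<80)]
    if len(s)>8: print(lo,len(s),s.mean(0).round(1),cv2.minAreaRect(s[:,:2].astype(np.float32)),cv2.minEnclosingCircle(s[:,:2].astype(np.float32)))
"
```

```text
pos [ 626.5 -193.9  182.7] jawyaw 74.8 tilt [ 0.47 -0.14] q7 1.61 w 39.8 F [-0.1 -0.4 -1.2] t 6.825
shift [   3.7  371.1 -334.9]
[[636.0, -196.0, 66.0], [636.0, -196.0, 84.0], [603.0, -187.0, 194.0], [nan, nan, nan], [603.0, -187.0, 210.0], [605.0, -188.0, 213.0], [608.0, -188.0, 214.0], [611.0, -189.0, 214.0], [724.0, -219.0, 2.0], [733.0, -222.0, 2.0], [742.0, -224.0, 2.0], [638.0, -197.0, 189.0], [637.0, -196.0, 197.0], [638.0, -197.0, 202.0], [639.0, -197.0, 207.0], [639.0, -197.0, 213.0], [642.0, -198.0, 214.0]]
10 1666 [ 586.9 -187.8   15.6] ((620.60986328125, -193.5789794921875), (53.641788482666016, 119.09703826904297), 82.33448028564453) ((621.9398193359375, -191.59033203125), 62.10895919799805)
24 236 [ 593.6 -187.3   29.2] ((608.8722534179688, -177.664306640625), (81.95568084716797, 45.02766036987305), 43.17543029785156) ((621.6134643554688, -191.21327209472656), 41.143619537353516)
54 2249 [ 612.7 -189.7   59.7] ((616.2010498046875, -190.5358123779297), (67.0389404296875, 57.66891860961914), 77.5626220703125) ((620.9273071289062, -191.82781982421875), 34.16048049926758)
78 2715 [ 618.6 -190.5   83.4] ((619.7332153320312, -190.8093719482422), (53.85200500488281, 50.48505783081055), 73.12825012207031) ((621.1324462890625, -191.2642364501953), 26.972164154052734)
```

View pics/w4.png

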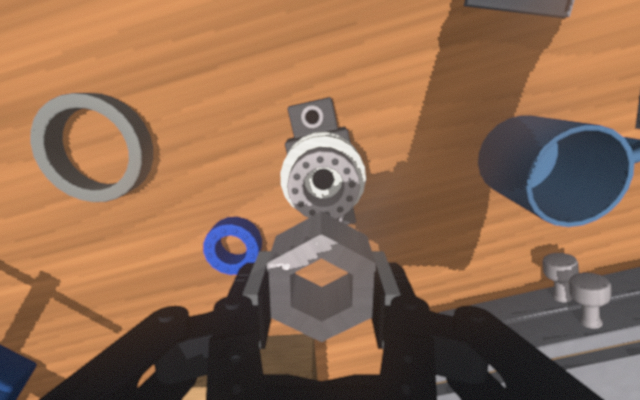

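Nut is held, its top at TCP+30, with the bearing, pulley and flange undisturbed at (323,178). Moving to the dish.

>>> jog_arm:
  series:
    - [[0,0,0],[0,30,-27],1]
    - [[0,0,0],[0,43,-38],1]
    - [[0,0,0],[0,45,-40],1]
    - [[0,0,0],[0,45,-40],1]
    - [[0,0,0],[0,45,-40],1]
    - [[0,0,0],[0,45,-40],1]
    - [[0,0,0],[0,35,-33],1]
    - [[0,0,0],[0,25,-20],1]

```text
clock: 7.88
eef_pos: [434.9, 183.9, 177.1]
tool_rot: [-2.663, 1.568, -2.925]
force: [-0.3, -0.5, -2.4]
width: 39.8
```

>>> jog_arm:
  series:
    - [[0,0,0],[0,0,0],1]
    - [[0,0,0],[0,0,0],1]

```text
clock: 8.12
eef_pos: [437.3, 181.1, 177.4]
tool_rot: [-2.011, 1.569, -2.277]
force: [0.8, -0.4, -2.3]
width: 40.2
```

```bash
python3 -c "
from h import *
go(400.7,252,60); d=snap('wrist','w5.png');P=pts(d); print(P[200:330:8,322].round(0).tolist())
"
```

```text
pos [437.3 181.1 177.4] jawyaw 74.8 tilt [-0.06 -0.07] q7 0.92 w 40.2 F [ 0.8 -0.4 -2.3] t 8.125
shift [117.4  58.9 -53.8]
[[464.0, 175.0, 1.0], [471.0, 173.0, 2.0], [414.0, 188.0, 188.0], [414.0, 188.0, 196.0], [414.0, 188.0, 206.0], [416.0, 187.0, 208.0], [419.0, 187.0, 208.0], [422.0, 186.0, 208.0], [530.0, 157.0, 2.0], [539.0, 154.0, 2.0], [547.0, 152.0, 2.0], [449.0, 178.0, 185.0], [449.0, 178.0, 191.0], [449.0, 178.0, 197.0], [449.0, 178.0, 203.0], [449.0, 178.0, 208.0], [452.0, 178.0, 209.0]]
```

View pics/w5.png

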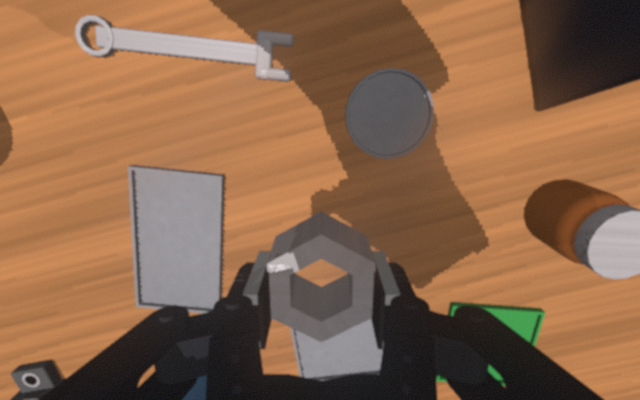

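Dish centre at (389,113); it lies in the arm's shadow. I measure it by ray onto the rim plane.

```bash
python3 -c "
from h import *
d=snap('wrist'); hsv=cv2.cvtColor(d['img'],cv2.COLOR_RGB2HSV)
m=((hsv[...,1]<70)).astype(np.uint8); m[:60]=0;m[165:]=0;m[:,:335]=0;m[:,445:]=0
n,l,s,c=cv2.connectedComponentsWithStats(m); k=1+np.argmax(s[1:,4])
C=max(cv2.findContours((l==k).astype(np.uint8),0,cv2.CHAIN_APPROX_NONE)[0],key=cv2.contourArea)
w=np.array([ray(d,a,b,8)[:2] for a,b in C[:,0]],np.float32); print(s[k],cv2.minEnclosingCircle(w),cv2.fitEllipse(w))
go(400.7,252,60)
"
```

```text
[ 346   67   88   91 6220] ((400.6924133300781, 253.12953186035156), 39.044700622558594) ((400.74090576171875, 252.90359497070312), (76.34942626953125, 76.6417236328125), 61.43558883666992)
pos [437.8 180.6 177.6] jawyaw 74.7 tilt [-0.03 -0.06] q7 0.92 w 40.2 F [-0.3 -0.8 -1.3] t 8.225
shift [117.5  59.2 -54.6]
```

>>> jog_arm:
  series:
    - [[0,0,0],[0,30,-27],1]
    - [[0,0,0],[0,30,-27],1]
    - [[0,0,0],[30,0,0],1]
    - [[0,0,0],[40,0,0],1]
    - [[0,0,0],[40,0,0],1]
    - [[0,0,0],[20,0,0],1]
    - [[0,0,0],[0,0,0],1]
    - [[0,0,0],[0,0,0],1]

```text
clock: 9.22
eef_pos: [402.1, 253.9, 48.5]
tool_rot: [0.661, 1.57, 0.395]
force: [0.8, 0.3, -1.0]
width: 39.5
```

```bash
python3 -c "
from h import *
go(400.7,253,0)
d=snap('wrist');P=pts(d); print(P[218:260:8,322].round(0).tolist(), P[80:200:15,322].round(0).tolist())
"
```

```text
pos [402.1 253.9  48.5] jawyaw 74.7 tilt [0.06 0.02] q7 0.77 w 39.5 F [ 0.8  0.3 -1. ] t 9.225
shift [48.5 -1.2 -1.1]
[[379.0, 261.0, 61.0], [379.0, 261.0, 70.0], [378.0, 261.0, 79.0], [381.0, 260.0, 80.0], [384.0, 259.0, 80.0], [388.0, 258.0, 79.0]] [[325.0, 276.0, 1.0], [332.0, 274.0, 2.0], [340.0, 272.0, 1.0], [348.0, 269.0, 1.0], [355.0, 267.0, 2.0], [363.0, 265.0, 3.0], [371.0, 263.0, 5.0], [380.0, 261.0, 5.0]]
```

>>> jog_arm:
  series:
    - [[0,0,0],[20,-1,-1],1]
    - [[0,0,0],[15,0,0],1]
    - [[0,0,0],[9,0,0],1]
    - [[0,0,0],[1,0,0],1]
    - [[0,0,0],[0,0,0],1]
    - [[0,0,0],[0,0,0],1]

```text
clock: 10.02
eef_pos: [400.2, 253.9, 5.2]
tool_rot: [-2.586, 1.568, -2.851]
force: [0.5, -0.5, -2.2]
width: 39.6
```

>>> jog_arm:
  series:
    - [[0,0,0],[1.5,0,0],1]
    - [[0,0,0],[0,0,0],1]

```text
clock: 10.28
eef_pos: [400.1, 253.7, 3.6]
tool_rot: [-2.529, 1.568, -2.794]
force: [-0.9, 0.2, -0.5]
width: 39.8
```

>>> jog_arm:
  series:
    - [[0,0,0],[1.5,0,0],1]
    - [[0,0,0],[0,0,0],1]

```text
clock: 10.52
eef_pos: [400.0, 253.7, 1.8]
tool_rot: [-2.453, 1.567, -2.719]
force: [0.2, 0.2, -0.1]
width: 40.2
```

>>> jog_arm:
  series:
    - [[0,0,0],[1,0,0],1]
    - [[0,0,0],[0,0,0],1]

```text
clock: 10.78
eef_pos: [399.9, 253.7, 0.7]
tool_rot: [-2.435, 1.567, -2.7]
force: [-0.7, -0.5, -1.2]
width: 39.7
```

>>> jog_arm:
  series:
    - [[0,0,0],[1,0,0],1]
    - [[0,0,0],[0,0,0],1]

```text
clock: 11.02
eef_pos: [399.9, 253.7, -0.3]
tool_rot: [-2.436, 1.567, -2.702]
force: [-0.3, -0.3, -0.8]
width: 39.8
```

>>> jog_arm:
  series:
    - [[0,0,0],[1,0,0],1]
    - [[0,0,0],[0,0,0],1]

```text
clock: 11.28
eef_pos: [400.0, 253.7, -0.5]
tool_rot: [-2.595, 1.568, -2.861]
force: [-0.7, -0.5, 7.3]
width: 39.9
```

Contact at TCP z=-0.5, as predicted. Release.

>>> jog_arm:
  series:
    - [[0,0,0],[0,0,0],-0.2]
    - [[0,0,0],[0,0,0],-0.5]
    - [[0,0,0],[0,0,0],-0.7]
    - [[0,0,0],[-15,0,0],-1]
    - [[0,0,0],[-45,0,0],-1]
    - [[0,0,0],[-55,0,0],-1]
    - [[0,0,0],[-55,0,0],-1]
    - [[0,0,0],[0,0,0],-1]

```text
clock: 12.28
eef_pos: [402.8, 255.3, 173.2]
tool_rot: [1.098, 1.565, 0.833]
force: [0.4, 0.6, -0.0]
width: 85.7
```

```bash
python3 -c "
from h import *
go(621,-191.3,165,74.8)
d=snap('top'); P=pts(d); cv2.imwrite('pics/t2.png',cv2.resize(cv2.cvtColor(d['img'],cv2.COLOR_RGB2BGR)[205:285,205:305],(500,400)))
q=P[215:275,225:290].reshape(-1,3); s=q[(q[:,2]>24)&(q[:,2]<36)]; print(len(s),cv2.minAreaRect(s[:,:2].astype(np.float32)))
"
```

```text
pos [402.8 255.3 173.2] jawyaw 74.8 tilt [0.22 0.24] q7 1.08 w 85.7 F [ 0.4  0.6 -0. ] t 12.275
shift [   7.2 -373.8  327.6]
turn x 0.0
20 ((396.9850769042969, 245.6515350341797), (14.32209300994873, 44.45892333984375), 66.02424621582031)
```

View pics/t2.png

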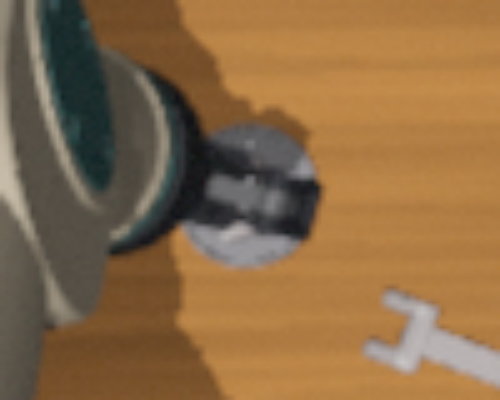

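The top view is blocked by the gripper, so I'll check the nut later. Going to the bearing.

>>> jog_arm:
  series:
    - [[0,0,0],[0,-30,26],-1]
    - [[0,0,0],[0,-45,39],-1]
    - [[0,0,0],[0,-46,41],-1]
    - [[0,0,0],[0,-46,41],-1]
    - [[0,0,0],[0,-46,41],-1]
    - [[0,0,0],[0,-46,41],-1]
    - [[0,0,0],[0,-46,40],-1]
    - [[0,0,0],[0,-35,30],-1]

```text
clock: 13.32
eef_pos: [599.4, -155.3, 167.3]
tool_rot: [-2.665, 1.565, -2.933]
force: [0.4, 0.7, -0.2]
width: 85.8
```

>>> jog_arm:
  series:
    - [[0,0,0],[0,-25,20],-1]
    - [[0,0,0],[0,0,0],-1]
    - [[0,0,0],[0,0,0],-1]

```text
clock: 13.7
eef_pos: [611.5, -180.5, 167.4]
tool_rot: [-3.002, 1.565, 3.016]
force: [0.2, 1.3, -0.3]
width: 85.5
```

```bash
python3 -c "
from h import *
go(621.1,-191.3,51,74.8)
d=snap('wrist');P=pts(d);q=P.reshape(-1,3)
for lo,hi in [(10,18),(54,62),(78,86)]:
    s=q[(q[:,2]>lo)&(q[:,2]<hi)&(abs(q[:,0]-620)<80)&(abs(q[:,1]+190)<80)]
    if len(s)>8: print(lo,len(s),s.mean(0).round(1),cv2.minAreaRect(s[:,:2].astype(np.float32)),cv2.minEnclosingCircle(s[:,:2].astype(np.float32)))
"
```

```text
pos [ 611.5 -180.5  167.4] jawyaw 74.8 tilt [-0.34  0.04] q7 1.85 w 85.5 F [ 0.2  1.3 -0.3] t 13.7
shift [116.4  -7.8  12.8]
turn x 0.0
10 1805 [ 589.  -188.4   15.6] ((621.977294921875, -190.81924438476562), (54.65641403198242, 119.77909851074219), 87.2738265991211) ((622.059326171875, -191.1623992919922), 62.26616287231445)
54 2285 [ 612.1 -188.5   59.6] ((614.3450317382812, -189.2533416748047), (67.3874740600586, 54.105709075927734), 71.44229125976562) ((620.892822265625, -191.44717407226562), 34.021095275878906)
78 3050 [ 619.6 -190.8   83.4] ((620.917724609375, -191.0650634765625), (52.72017288208008, 53.09342575073242), 72.76156616210938) ((620.7376708984375, -191.1887969970703), 26.925317764282227)
```

>>> jog_arm:
  series:
    - [[0,0,0],[0,-7.8,12.5],-1]
    - [[0,0,0],[30,0,0],-1]
    - [[0,0,0],[40,0,0],-1]
    - [[0,0,0],[30,0,0],-1]
    - [[0,0,0],[16,0,0],-1]
    - [[0,0,0],[0,0,0],-1]
    - [[0,0,0],[0,0,0],-1]

```text
clock: 14.62
eef_pos: [623.2, -193.0, 54.0]
tool_rot: [-1.847, 1.568, -2.112]
force: [0.5, 0.1, 0.7]
width: 85.5
```

```bash
python3 -c "
from h import *
go(620.8,-191.2,51,74.8)
"
```

```text
pos [ 623.2 -193.    54. ] jawyaw 74.8 tilt [-0.07 -0.11] q7 1.91 w 85.5 F [0.5 0.1 0.7] t 14.625
shift [ 3.   1.1 -2.8]
turn x 0.0
```

>>> jog_arm:
  series:
    - [[0,0,0],[3,1.2,-2.5],-1]
    - [[0,0,0],[0,0,0],0]
    - [[0,0,0],[0,0,0],0.3]
    - [[0,0,0],[0,0,0],1]
    - [[0,0,0],[0,0,0],1]
    - [[0,0,0],[0,0,0],1]

```text
clock: 15.38
eef_pos: [620.5, -191.0, 50.7]
tool_rot: [-2.485, 1.568, -2.751]
force: [-0.9, 1.6, 5.1]
width: 52.5
```

>>> jog_arm:
  series:
    - [[0,0,0],[-5,0,0],1]
    - [[0,0,0],[-15,0,0],1]
    - [[0,0,0],[-35,0,0],1]
    - [[0,0,0],[-45,0,0],1]
    - [[0,0,0],[0,0,0],1]
    - [[0,0,0],[0,0,0],1]

```text
clock: 16.12
eef_pos: [620.1, -190.5, 149.7]
tool_rot: [-2.66, 1.567, -2.925]
force: [-0.5, 0.4, -2.7]
width: 52.4
```

```bash
python3 -c "
from h import *
go(386,-240,150)
d=snap('wrist','w6.png');P=pts(d);print(P[200:330:8,322].round(0).tolist())
q=P.reshape(-1,3)
for lo,hi in [(10,18),(25,33),(54,62)]:
    s=q[(q[:,2]>lo)&(q[:,2]<hi)&(abs(q[:,0]-620)<80)&(abs(q[:,1]+190)<80)]
    if len(s)>8: print(lo,len(s),s.mean(0).round(1),cv2.minAreaRect(s[:,:2].astype(np.float32)),cv2.minEnclosingCircle(s[:,:2].astype(np.float32)))
"
```

```text
pos [ 620.1 -190.5  149.7] jawyaw 74.8 tilt [-0.21 -0.05] q7 1.87 w 52.4 F [-0.5  0.4 -2.7] t 16.125
shift [   0.6 -109.1 -212.9]
[[620.0, -190.0, 60.0], [626.0, -191.0, 60.0], [595.0, -183.0, 164.0], [595.0, -183.0, 174.0], [595.0, -183.0, 180.0], [598.0, -184.0, 182.0], [600.0, -185.0, 184.0], [604.0, -186.0, 183.0], [698.0, -211.0, 2.0], [706.0, -213.0, 2.0], [715.0, -216.0, 0.0], [724.0, -218.0, 0.0], [731.0, -220.0, 2.0], [636.0, -194.0, 163.0], [635.0, -194.0, 170.0], [635.0, -194.0, 176.0], [635.0, -194.0, 181.0]]
10 1807 [ 576.2 -188.5   15.6] ((576.488525390625, -188.10177612304688), (53.95704650878906, 28.806684494018555), 86.20046997070312) ((583.173095703125, -188.54568481445312), 28.05706787109375)
25 300 [ 593.3 -187.3   29.3] ((595.954345703125, -187.7635040283203), (59.654361724853516, 16.8125057220459), 80.25968933105469) ((599.322265625, -188.13009643554688), 30.04200553894043)
54 4999 [ 612.4 -189.1   59.7] ((613.2083740234375, -189.18658447265625), (67.00138092041016, 51.627037048339844), 74.95207214355469) ((621.02294921875, -191.4896240234375), 34.03580093383789)
```

View pics/w6.png

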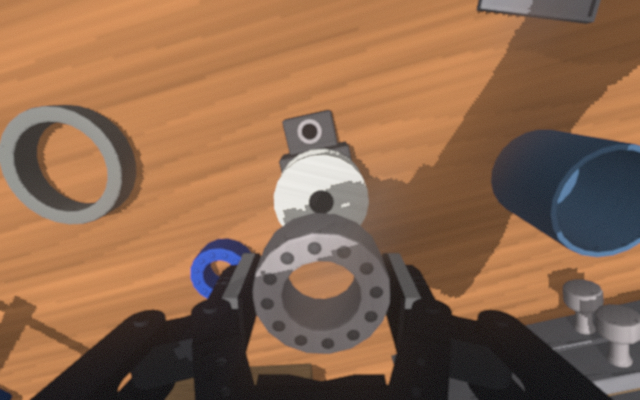

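Bearing is held, top at TCP+32, pulley still in place at (321,195). I move part way and look at the peg.

>>> jog_arm:
  series:
    - [[0,0,0],[0,-20,-35],1]
    - [[0,0,0],[0,-25,-45],1]
    - [[0,0,0],[0,-21,-40],1]
    - [[0,0,0],[0,0,0],1]
    - [[0,0,0],[0,0,0],1]

```text
clock: 16.8
eef_pos: [487.6, -222.8, 149.6]
tool_rot: [-2.672, 1.567, -2.938]
force: [0.6, -0.2, -2.2]
width: 52.4
```

```bash
python3 -c "
from h import *
d=snap('wrist','w7.png');P=pts(d);q=P.reshape(-1,3)
s=q[(q[:,2]>28)&(q[:,2]<46)&(np.hypot(q[:,0]-386,q[:,1]+240)<30)]; t=s[s[:,2]>38]; print(len(s),s.mean(0),s.min(0),s.max(0),len(t),t.mean(0))
s=q[(q[:,2]>6.5)&(q[:,2]<14)&(np.hypot(q[:,0]-386,q[:,1]+240)<60)]; print(len(s),s.mean(0),cv2.minEnclosingCircle(s[:,:2].astype(np.float32)))
s=q[(q[:,2]>25)&(np.hypot(q[:,0]-340,q[:,1]+150)<70)&(q[:,0]<400)&(q[:,1]>-215)]; print('cyl',s.min(0),s.max(0))
go(386,-240,150)
"
```

```text
362 [ 386.31194306 -238.70833138   38.63798234] [ 379.15498929 -246.48369617   28.04685349] [ 392.69600948 -232.56521952   42.94380904] 248 [ 385.77457634 -239.31410772   40.08667507]
8470 [ 384.60908415 -239.03824132    9.55786428] ((385.81402587890625, -239.6317138671875), 39.96106719970703)Traceback (most recent call last):
  File "<string>", line 6, in <module>
    s=q[(q[:,2]>25)&(np.hypot(q[:,0]-340,q[:,1]+150)<70)&(q[:,0]<400)&(q[:,1]>-215)]; print('cyl',s.min(0),s.max(0))
                                                                                                  ~~~~~^^^
    return umr_minimum(a, axis, None, out, keepdims, initial, where)
ValueError: zero-size array to reduction operation minimum which has no identity
```

View pics/w7.png

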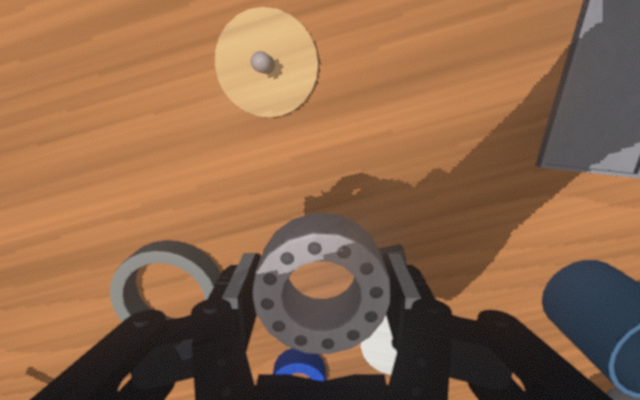

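```bash
python3 -c "
from h import *
P=np.load('top.npy');q=P[255:305,380:420].reshape(-1,3);q=q[q[:,2]>15];print('cyl',q.min(0),q.max(0))
s0=read_state()['eef_pos'];d=snap('wrist');P=pts(d);q=P[215:360,252:392].reshape(-1,3)
s=q[(q[:,2]>177)&(q[:,2]<188)&(np.hypot(q[:,0]-s0[0],q[:,1]-s0[1])<32)];print(s.shape,s[:,2].mean(),np.array(cv2.minEnclosingCircle(s[:,:2].astype(np.float32))[0])-s0[:2],cv2.minEnclosingCircle(s[:,:2].astype(np.float32))[1])
go(385.9,-239.6,150)
"
```

```text
cyl [ 264.24795778 -171.64473061   15.72891916] [342.46243853 -91.95841739  75.70536768]
(10464, 3) 182.13348832678506 [0.73289359 0.01204638] 28.94579315185547
pos [ 488.4 -222.6  149.7] jawyaw 74.9 tilt [-0.18 -0.06] q7 2.03 w 52.2 F [-0.9  0.3 -2.1] t 16.9
shift [  0.  -43.1 -94.5]
```

>>> jog_arm:
  series:
    - [[0,0,0],[0,-20,-40],1]
    - [[0,0,0],[0,-23,-54.5],1]
    - [[0,0,0],[30,0,0],1]
    - [[0,0,0],[40,0,0],1]
    - [[0,0,0],[20,0,0],1]
    - [[0,0,0],[0,0,0],1]
    - [[0,0,0],[0,0,0],1]
    - [[0,0,0],[0,0,0],1]

```text
clock: 17.9
eef_pos: [385.6, -240.3, 61.4]
tool_rot: [-1.83, 1.568, -2.094]
force: [-1.0, -0.1, -1.4]
width: 52.2
```

```bash
python3 -c "
from h import *
go(385.9,-239.6,1)
d=snap('wrist','w8.png')
"
```

```text
pos [ 385.6 -240.3   61.4] jawyaw 74.8 tilt [-0.08 -0.14] q7 2.26 w 52.2 F [-1.  -0.1 -1.4] t 17.9
shift [60.4  1.   0.2]
```

View pics/w8.png

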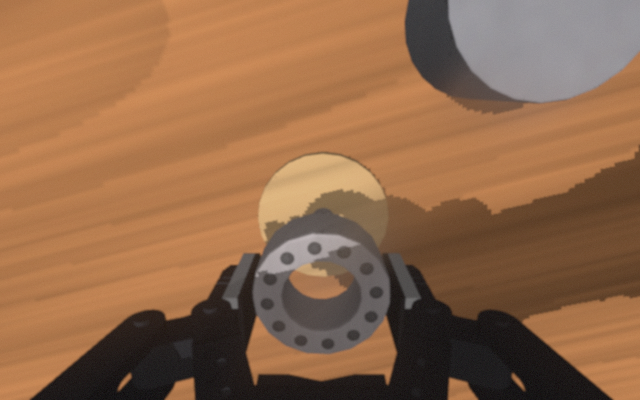

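Stand (323,215) and bearing (322,293) line up laterally. Lowering.

>>> jog_arm:
  series:
    - [[0,0,0],[20,1,0],1]
    - [[0,0,0],[10,0,0],1]
    - [[0,0,0],[10,0,0],1]
    - [[0,0,0],[10,0,0],1]
    - [[0,0,0],[5,0,0],1]
    - [[0,0,0],[2,0,0],1]
    - [[0,0,0],[0,0,0],1]
    - [[0,0,0],[0,0,0],1]

```text
clock: 18.95
eef_pos: [384.9, -239.2, 3.8]
tool_rot: [-2.364, 1.568, -2.63]
force: [-0.0, 0.1, -1.7]
width: 52.2
```

>>> jog_arm:
  series:
    - [[0,0,0],[1.5,0,0],1]
    - [[0,0,0],[0,0,0],1]

```text
clock: 19.2
eef_pos: [384.7, -239.1, 2.1]
tool_rot: [-2.473, 1.567, -2.738]
force: [-0.3, 0.1, -2.6]
width: 52.8
```

>>> jog_arm:
  series:
    - [[0,0,0],[1,0,0],1]
    - [[0,0,0],[0,0,0],1]

```text
clock: 19.45
eef_pos: [384.7, -239.1, 1.0]
tool_rot: [-2.495, 1.567, -2.76]
force: [1.2, 0.7, -2.4]
width: 52.3
```

>>> jog_arm:
  series:
    - [[0,0,0],[1,0,0],1]
    - [[0,0,0],[0,0,0],1]

```text
clock: 19.7
eef_pos: [384.8, -239.1, 0.7]
tool_rot: [-2.392, 1.568, -2.658]
force: [-1.2, 0.1, 7.5]
width: 52.4
```

>>> jog_arm:
  series:
    - [[0,0,0],[1,0,0],1]
    - [[0,0,0],[0,0,0],1]

```text
clock: 19.95
eef_pos: [384.7, -239.1, 0.6]
tool_rot: [-2.203, 1.569, -2.469]
force: [-2.6, 2.0, 20.3]
width: 52.3
```

Seated at z=0.6 with a clean force rise. Back off 1 mm, release and lift.

>>> jog_arm:
  series:
    - [[0,0,0],[-1,0,0],1]
    - [[0,0,0],[0,0,0],-0.4]
    - [[0,0,0],[0,0,0],-0.8]
    - [[0,0,0],[0,0,0],-1]
    - [[0,0,0],[-15,0,0],-1]
    - [[0,0,0],[-45,0,0],-1]
    - [[0,0,0],[-60,0,0],-1]
    - [[0,0,0],[-20,0,0],-1]

```text
clock: 20.95
eef_pos: [386.1, -239.8, 142.7]
tool_rot: [-1.255, 1.567, -1.52]
force: [1.0, 0.4, 0.1]
width: 85.5
```

>>> jog_arm:
  series:
    - [[0,0,0],[0,15,30],-1]
    - [[0,0,0],[0,27,53],-1]
    - [[0,0,0],[0,27,53],-1]
    - [[0,0,0],[0,20,40],-1]
    - [[0,0,0],[0,10,18],-1]
    - [[0,0,0],[0,0,0],-1]
    - [[0,0,0],[0,0,0],-1]

```text
clock: 21.82
eef_pos: [596.7, -194.9, 139.1]
tool_rot: [-2.594, 1.566, -2.861]
force: [-0.4, -0.8, -0.7]
width: 85.5
```

```bash
python3 -c "
from h import *
go(621,-191.5,50,74.8)
d=snap('wrist','w9.png');P=pts(d);q=P.reshape(-1,3)
for lo,hi in [(10,18),(25,33),(54,62)]:
    s=q[(q[:,2]>lo)&(q[:,2]<hi)&(abs(q[:,0]-620)<80)&(abs(q[:,1]+190)<80)]
    if len(s)>8: print(lo,len(s),s.mean(0).round(1),cv2.minAreaRect(s[:,:2].astype(np.float32)),cv2.minEnclosingCircle(s[:,:2].astype(np.float32)))
d=snap('top','t3.png'); P=pts(d)
for n,(x,y),lo,hi in [('nut',(400,253),24,36),('bearing',(386,-240),28,37)]:
    q=P.reshape(-1,3); s=q[(q[:,2]>lo)&(q[:,2]<hi)&(np.hypot(q[:,0]-x,q[:,1]-y)<50)]
    print(n,s.mean(0),len(s),cv2.minAreaRect(s[:,:2].astype(np.float32)))
im=cv2.imread('pics/t3.png'); cv2.imwrite('pics/t3c.png',np.hstack([cv2.resize(im[214:274,225:285],(400,400)),cv2.resize(im[219:279,405:465],(400,400))]))
"
```

```text
pos [ 596.7 -194.9  139.1] jawyaw 74.7 tilt [-0.27 -0.08] q7 2.13 w 85.5 F [-0.4 -0.8 -0.7] t 21.825
shift [89.   9.9 22.9]
turn x -0.1
10 2040 [ 583.8 -188.8   15.6] ((622.0404052734375, -190.6187744140625), (54.66266632080078, 119.9325942993164), 87.35591888427734) ((622.0476684570312, -191.27346801757812), 62.42845153808594)
25 365 [ 593.  -187.7   29.4] ((596.48828125, -188.15774536132812), (59.80442810058594, 18.243240356445312), 82.59233093261719) ((600.0836181640625, -188.6136474609375), 30.392154693603516)
54 6821 [ 619.5 -191.1   59.6] ((621.0468139648438, -191.48345947265625), (67.35875701904297, 67.71710205078125), 60.36394119262695) ((621.1143188476562, -191.43304443359375), 34.34613037109375)
nut [399.47205641 252.0232406   29.12081472] 144 ((399.9431457519531, 251.43511962890625), (44.029266357421875, 40.431373596191406), 46.187477111816406)
bearing [ 386.6059517  -240.6526701    32.49897642] 239 ((386.67791748046875, -241.27981567382812), (53.500701904296875, 49.663761138916016), 89.48461151123047)
```

View pics/t3c.png

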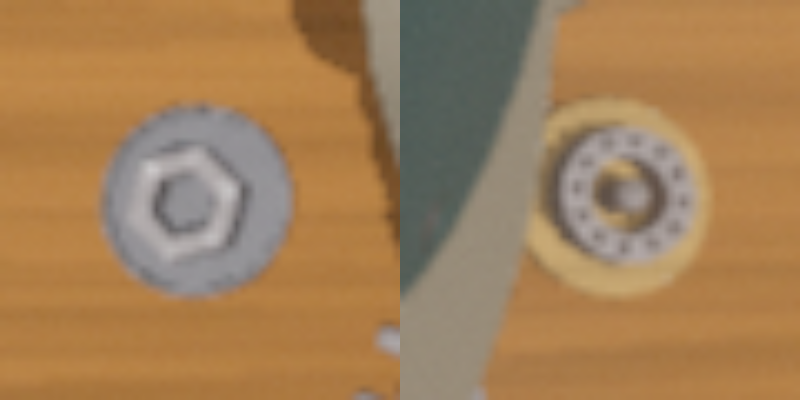

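Nut lies flat and inside the dish (left), and the bearing is over the peg (right). Tops are 29 and 32 mm, as expected. Now the pulley.

>>> jog_arm:
  series:
    - [[0,0,0],[0,10,23],-1]
    - [[0,0,0],[25,0,0],-1]
    - [[0,0,0],[40,0,0],-1]
    - [[0,0,0],[10,0,0],-1]
    - [[0,0,0],[0,0,0],-1]
    - [[0,0,0],[0,0,0],-1]

```text
clock: 22.68
eef_pos: [623.7, -191.6, 65.9]
tool_rot: [-1.617, 1.568, -1.883]
force: [0.8, -0.1, 0.6]
width: 85.7
```

```bash
python3 -c "
from h import *
go(621,-191.5,19,74.8)
"
```

```text
pos [ 623.7 -191.6   65.9] jawyaw 74.8 tilt [-0.05 -0.14] q7 2.16 w 85.7 F [ 0.8 -0.1  0.6] t 22.675
shift [46.9 -0.5 -2.6]
turn x -0.0
```

>>> jog_arm:
  series:
    - [[0,0,0],[10,-0.5,-2.5],-1]
    - [[0,0,0],[20,0,0],-1]
    - [[0,0,0],[16,0,0],-1]
    - [[0,0,0],[0,0,0],-1]
    - [[0,0,0],[0,0,0],-1]

```text
clock: 23.3
eef_pos: [620.3, -191.0, 18.1]
tool_rot: [-2.386, 1.567, -2.651]
force: [0.6, 0.2, 0.3]
width: 85.6
```

>>> jog_arm:
  series:
    - [[0,0,0],[0,0,0],-0.5]
    - [[0,0,0],[0,0,0],0]
    - [[0,0,0],[0,0,0],1]
    - [[0,0,0],[0,0,0],1]
    - [[0,0,0],[0,0,0],1]

```text
clock: 23.92
eef_pos: [620.8, -191.2, 19.3]
tool_rot: [-1.937, 1.568, -2.203]
force: [-0.7, -1.2, 5.8]
width: 66.7
```

>>> jog_arm:
  series:
    - [[0,0,0],[-5,0,0],1]
    - [[0,0,0],[-15,0,0],1]
    - [[0,0,0],[-35,0,0],1]
    - [[0,0,0],[-45,0,0],1]
    - [[0,0,0],[-30,0,0],1]
    - [[0,0,0],[0,0,0],1]
    - [[0,0,0],[0,0,0],1]

```text
clock: 24.8
eef_pos: [620.0, -189.7, 147.4]
tool_rot: [-2.84, 1.566, -3.105]
force: [-0.0, 0.4, -3.6]
width: 66.8
```

```bash
python3 -c "
from h import *
go(621.7,149.4,150)
s0=read_state()['eef_pos'];d=snap('wrist','w10.png');P=pts(d);q=P.reshape(-1,3)
s=q[(q[:,2]>s0[2]+20)&(q[:,2]<s0[2]+60)&(np.hypot(q[:,0]-s0[0],q[:,1]-s0[1])<38)]; print(np.percentile(s[:,2]-s0[2],[5,25,50,75,95]))
for lo,hi in [(10,18),(25,33)]:
    s=q[(q[:,2]>lo)&(q[:,2]<hi)&(abs(q[:,0]-620)<80)&(abs(q[:,1]+190)<80)]
    if len(s)>8: print(lo,len(s),s.mean(0).round(1),cv2.minAreaRect(s[:,:2].astype(np.float32)),cv2.minEnclosingCircle(s[:,:2].astype(np.float32)))
"
```

```text
pos [ 620.  -189.7  147.4] jawyaw 74.8 tilt [-0.26 -0.01] q7 2.1 w 66.8 F [-0.   0.4 -3.6] t 24.8
shift [ -2.6 327.7 -87.2]
[39.02201429 39.86355371 40.28941095 40.7310941  46.84486259]
10 1844 [ 576.3 -188.5   15.6] ((576.3984985351562, -187.96458435058594), (53.24294662475586, 28.546875), 86.45426940917969) ((582.6890869140625, -188.33558654785156), 27.771604537963867)
25 3299 [ 608.  -188.7   29.5] ((613.8663330078125, -190.98646545410156), (56.27758026123047, 47.890350341796875), 86.86119079589844) ((614.5145263671875, -190.58290100097656), 36.145687103271484)
```

View pics/w10.png

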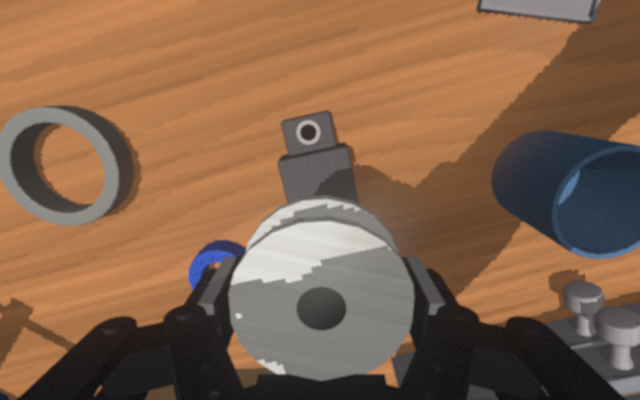

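Pulley is held and level, bottom at TCP+8.7; flange is clear. Over the mug to the square tray.

>>> jog_arm:
  series:
    - [[0,0,0],[0,35,-9],1]
    - [[0,0,0],[0,55,-15],1]
    - [[0,0,0],[0,55,-15],1]
    - [[0,0,0],[0,55,-15],1]
    - [[0,0,0],[0,55,-15],1]
    - [[0,0,0],[0,45,-11],1]
    - [[0,0,0],[0,28,-7],1]
    - [[0,0,0],[0,0,0],1]

```text
clock: 25.85
eef_pos: [621.3, 152.9, 145.6]
tool_rot: [-2.832, 1.564, -3.092]
force: [-0.3, 0.6, -1.1]
width: 66.2
```

>>> jog_arm:
  series:
    - [[0,0,0],[0,0,0],1]
    - [[0,0,0],[0,0,0],1]

```text
clock: 26.1
eef_pos: [622.6, 146.7, 147.6]
tool_rot: [-2.269, 1.566, -2.537]
force: [1.1, -0.9, -2.1]
width: 66.4
```

```bash
python3 -c "
from h import *
go(621.7,149.4,-5.7)
"
```

```text
pos [622.6 146.7 147.6] jawyaw 74.6 tilt [-0.21 -0.14] q7 1.61 w 66.4 F [ 1.1 -0.9 -2.1] t 26.1
shift [153.3   2.8  -1.1]
```

>>> jog_arm:
  series:
    - [[0,0,0],[25,3,-1],1]
    - [[0,0,0],[45,0,0],1]
    - [[0,0,0],[35,0,0],1]
    - [[0,0,0],[20,0,0],1]
    - [[0,0,0],[0,0,0],1]
    - [[0,0,0],[0,0,0],1]

```text
clock: 26.85
eef_pos: [623.4, 151.4, 24.2]
tool_rot: [-1.759, 1.569, -2.025]
force: [-0.3, -1.1, -2.1]
width: 66.4
```

```bash
python3 -c "
from h import *
go(621.7,149.7,-5.7)
d=snap('wrist');P=pts(d);q=P.reshape(-1,3); s=q[(q[:,2]>6.5)&(q[:,2]<12)&(abs(q[:,0]-621)<70)&(abs(q[:,1]-150)<70)]; print(len(s),s.min(0),s.max(0),cv2.minAreaRect(s[:,:2].astype(np.float32)))
"
```

```text
pos [623.4 151.4  24.2] jawyaw 74.8 tilt [-0.04 -0.07] q7 1.7 w 66.4 F [-0.3 -1.1 -2.1] t 26.85
shift [29.9 -2.  -1.2]
3149 [567.22996285 101.3411805    6.50817907] [643.27677854 204.75074846  11.60307245] ((605.2224731445312, 152.08224487304688), (98.8527603149414, 64.67778778076172), 82.5672378540039)
```

>>> jog_arm:
  series:
    - [[0,0,0],[14,-2,-1],1]
    - [[0,0,0],[8,0,0],1]
    - [[0,0,0],[5,0,0],1]
    - [[0,0,0],[0,0,0],1]
    - [[0,0,0],[0,0,0],1]

```text
clock: 27.52
eef_pos: [620.8, 150.1, -4.1]
tool_rot: [-2.386, 1.568, -2.652]
force: [-0.2, 0.1, -2.2]
width: 66.4
```

>>> jog_arm:
  series:
    - [[0,0,0],[1.5,0,0],1]
    - [[0,0,0],[0,0,0],1]

```text
clock: 27.78
eef_pos: [620.6, 150.2, -5.6]
tool_rot: [-2.452, 1.568, -2.717]
force: [0.1, -0.0, -0.8]
width: 66.3
```

>>> jog_arm:
  series:
    - [[0,0,0],[1,0,0],1]
    - [[0,0,0],[0,0,0],1]

```text
clock: 28.02
eef_pos: [620.6, 150.2, -5.7]
tool_rot: [-2.635, 1.568, -2.901]
force: [-2.0, -0.5, 5.0]
width: 66.7
```

>>> jog_arm:
  series:
    - [[0,0,0],[0,0,0],-0.6]
    - [[0,0,0],[0,0,0],-1]
    - [[0,0,0],[0,0,0],-1]
    - [[0,0,0],[-10,0,0],-1]
    - [[0,0,0],[-35,0,0],-1]
    - [[0,0,0],[-55,0,0],-1]
    - [[0,0,0],[-50,0,0],-1]
    - [[0,0,0],[0,0,0],-1]

```text
clock: 29.02
eef_pos: [624.2, 150.0, 148.4]
tool_rot: [0.27, 1.565, 0.004]
force: [-0.1, 0.2, -0.7]
width: 85.4
```

>>> jog_arm:
  series:
    - [[0,0,0],[0,-35,9],-1]
    - [[0,0,0],[0,-55,14],-1]
    - [[0,0,0],[0,-55,14],-1]
    - [[0,0,0],[0,-55,14],-1]
    - [[0,0,0],[0,-55,14],-1]
    - [[0,0,0],[0,-45,11],-1]
    - [[0,0,0],[0,-28,7],-1]
    - [[-10,0,0],[0,0,0],-1]

```text
clock: 30.02
eef_pos: [613.5, -192.0, 143.3]
tool_rot: [-2.36, 1.565, -2.452]
force: [-0.7, 0.2, -0.2]
width: 85.6
```

>>> jog_arm:
  series:
    - [[-2,0,0],[0,0,0],-1]
    - [[0,0,0],[0,0,0],-1]
    - [[0,0,0],[0,0,0],-1]

```text
clock: 30.4
eef_pos: [615.1, -187.2, 143.6]
tool_rot: [-2.765, 1.567, -2.821]
force: [-0.1, -0.5, 0.6]
width: 85.4
```

```bash
python3 -c "
from h import *
go(621.8,-191,-6,87)
d=snap('wrist','w11.png');P=pts(d);q=P.reshape(-1,3)
for lo,hi in [(10,19),(25,33)]:
    s=q[(q[:,2]>lo)&(q[:,2]<hi)&(abs(q[:,0]-620)<80)&(abs(q[:,1]+190)<80)]
    if len(s)>8: print(lo,len(s),s.mean(0).round(1),cv2.minAreaRect(s[:,:2].astype(np.float32)))
d=snap('top','t4.png'); P=pts(d); q=P.reshape(-1,3)
s=q[(q[:,2]>27)&(q[:,2]<40)&(np.hypot(q[:,0]-621,q[:,1]-150)<50)]; print('pulley',s.mean(0),len(s),cv2.minAreaRect(s[:,:2].astype(np.float32)))
q=P[120:176,320:380].reshape(-1,3);q=q[q[:,2]>60]; print('mug',q.min(0),q.max(0))
"
```

```text
pos [ 615.1 -187.2  143.6] jawyaw 86.8 tilt [-0.2  -0.07] q7 2.27 w 85.4 F [-0.1 -0.5  0.6] t 30.4
shift [149.5  -3.2   7.4]
turn x -0.2
10 2982 [ 610.2 -190.4   15.7] ((622.1214599609375, -191.08892822265625), (54.215370178222656, 119.83993530273438), 86.92402648925781)
25 5538 [ 620.3 -191.2   29.6] ((622.02197265625, -191.21417236328125), (55.9915657043457, 64.1783676147461), 86.85889434814453)
pulley [623.42267217 150.85322493  33.23250396] 424 ((624.5352172851562, 152.50753784179688), (57.082550048828125, 66.99808502197266), 60.65476989746094)
mug [422.20487413 -49.74752963  60.10822184] [699.09236626  73.55855529 769.82329966]
```

Pulley sits in the tray with its top at 33. Before the flange grasp I check the blue ring's clearance from the finger.

```bash
python3 -c "
from h import *
d=snap('wrist');P=pts(d);hsv=cv2.cvtColor(d['img'],cv2.COLOR_RGB2HSV)
m=(hsv[...,0]>110)&(hsv[...,0]<130)&(hsv[...,1]>180)&(P[...,0]>580)&(P[...,1]<-200); s=P[m]; s=s[s[:,2]<60]; print(len(s),s.min(0),s.max(0))
d=snap('top');P=pts(d);hsv=cv2.cvtColor(d['img'],cv2.COLOR_RGB2HSV)
m=np.zeros((400,640),bool);m[130:160,438:468]=1;m&=(hsv[...,0]>110)&(hsv[...,1]>150);s=P[m];print(len(s),s.min(0),s.max(0))
"
```

```text
Traceback (most recent call last):
ValueError: zero-size array to reduction operation minimum which has no identity
```

```bash
python3 -c "
from h import *
P=np.load('top.npy'); im=cv2.imread('pics/top1.png'); hsv=cv2.cvtColor(im,cv2.COLOR_BGR2HSV)
m=np.zeros((400,640),bool);m[130:160,438:468]=1;m&=(hsv[...,0]>105)&(hsv[...,1]>120);s=P[m];print(len(s),np.nanmin(s,0),np.nanmax(s,0))
"
```

```text
201 [ 647.92273404 -321.47852306    4.81173027] [ 697.24085327 -271.29371961   29.89193489]
```

Ring starts at y=-271 and x=648, so it is clear of the finger at y=-248. Descending to the flange.

>>> jog_arm:
  series:
    - [[0,0,0],[20,-3.5,7],-1]
    - [[0,0,0],[45,0,0],-1]
    - [[0,0,0],[35,0,0],-1]
    - [[0,0,0],[20,0,0],-1]
    - [[0,0,0],[0,0,0],-1]
    - [[0,0,0],[0,0,0],-1]

```text
clock: 31.3
eef_pos: [622.4, -192.7, 24.8]
tool_rot: [-2.018, 1.568, -2.074]
force: [0.5, 0.4, 0.5]
width: 85.4
```

```bash
python3 -c "
from h import *
go(622,-191.2,-6,86.9)
d=snap('wrist');P=pts(d)
for u in (200,205,210,435,440,445): print(u,[(v,P[v,u].round(0).tolist()) for v in range(252,300,3) if P[v,u,2]>22][:2])
"
```

```text
pos [ 622.4 -192.7   24.8] jawyaw 86.8 tilt [-0.08 -0.14] q7 2.36 w 85.4 F [0.5 0.4 0.5] t 31.3
shift [30.8  1.6 -0.4]
turn x -0.1
200 [(264, [610.0, -240.0, 50.0]), (267, [610.0, -239.0, 52.0])]
205 [(264, [610.0, -238.0, 49.0]), (267, [610.0, -237.0, 52.0])]
210 [(264, [610.0, -236.0, 49.0]), (267, [610.0, -235.0, 52.0])]
435 [(264, [615.0, -147.0, 50.0]), (267, [615.0, -148.0, 53.0])]
440 [(264, [615.0, -145.0, 50.0]), (267, [615.0, -146.0, 52.0])]
445 [(264, [616.0, -143.0, 49.0]), (267, [615.0, -145.0, 53.0])]
```

>>> jog_arm:
  series:
    - [[0,0,0],[15,1.6,0],-1]
    - [[0,0,0],[10,0,0],-1]
    - [[0,0,0],[6,0,0],-1]
    - [[0,0,0],[0,0,0],-1]
    - [[0,0,0],[0,0,0],-0.3]
    - [[0,0,0],[0,0,0],0.2]
    - [[0,0,0],[0,0,0],1]
    - [[0,0,0],[0,0,0],1]

```text
clock: 32.35
eef_pos: [621.9, -190.8, -6.6]
tool_rot: [-2.38, 1.568, -2.436]
force: [-1.2, -1.2, 4.2]
width: 55.0
```

>>> jog_arm:
  series:
    - [[0,0,0],[0,0,0],1]
    - [[0,0,0],[0,0,0],1]

```text
clock: 32.6
eef_pos: [621.9, -190.8, -6.6]
tool_rot: [-2.368, 1.568, -2.424]
force: [-0.6, 0.5, 5.2]
width: 55.0
```

>>> jog_arm:
  series:
    - [[0,0,0],[-5,0,0],1]
    - [[0,0,0],[-15,0,0],1]
    - [[0,0,0],[-30,0,0],1]
    - [[0,0,0],[-45,0,0],1]
    - [[0,0,0],[-45,0,0],1]
    - [[0,0,0],[0,0,0],1]
    - [[0,0,0],[0,0,0],1]

```text
clock: 33.48
eef_pos: [620.9, -189.2, 131.7]
tool_rot: [-3.137, 1.566, 3.09]
force: [-0.8, 0.9, -5.9]
width: 54.7
```

```bash
python3 -c "
from h import *
go(468,23.5,130,68.65)
s0=read_state()['eef_pos'];d=snap('wrist');P=pts(d);q=P.reshape(-1,3)
s=q[(q[:,2]>s0[2]+8)&(q[:,2]<s0[2]+45)&(np.hypot(q[:,0]-s0[0],q[:,1]-s0[1])<70)]-s0
for lo,hi in [(17,26),(32,40)]:
    t=s[(s[:,2]>lo)&(s[:,2]<hi)]; print(len(t),t.mean(0),cv2.minAreaRect(t[:,:2].astype(np.float32)))
print(np.histogram(s[:,2],bins=range(8,46,2)))
"
```

```text
pos [ 620.9 -189.2  131.7] jawyaw 86.8 tilt [-0.29  0.02] q7 2.28 w 54.7 F [-0.8  0.9 -5.9] t 33.475
shift [   2.6  203.8 -164.5]
turn x 18.2
9484 [-37.91644364   1.74526841  22.31511848] ((-5.779304504394531, -0.2678985595703125), (113.18168640136719, 76.3108901977539), 18.777896881103516)
23396 [-3.27034821 -0.18602108 36.10084916] ((0.08815193176269531, -0.1929931640625), (82.8795394897461, 64.73330688476562), 86.74851989746094)
(array([    1,    78,    94,   129,   105,   246,  2728,  6061,   397,
         405,   405,   415,   477,  9068, 13519,   332,   336,   328]), array([ 8, 10, 12, 14, 16, 18, 20, 22, 24, 26, 28, 30, 32, 34, 36, 38, 40,
       42, 44]))
```

>>> jog_arm:
  series:
    - [[0,0,0],[0,30,-25],1]
    - [[0,0,0],[0,40,-32],1]
    - [[0,0,0],[0,40,-32],1]
    - [[0,0,0],[0,20,-16],1]
    - [[9,0,0],[0,0,0],1]
    - [[9.2,0,0],[0,0,0],1]
    - [[0,0,0],[0,0,0],1]
    - [[0,0,0],[0,0,0],1]

```text
clock: 34.52
eef_pos: [523.7, -54.5, 132.1]
tool_rot: [-2.491, 1.566, -2.861]
force: [0.5, -0.1, -5.8]
width: 55.1
```

```bash
python3 -c "
from h import *
d=snap('wrist','w12.png'); P=pts(d); hsv=cv2.cvtColor(d['img'],cv2.COLOR_RGB2HSV)
m=((hsv[...,1]<70)&(P[...,2]<15)&(np.hypot(P[...,0]-468,P[...,1]-23)<95)).astype(np.uint8)
n,l,s,c=cv2.connectedComponentsWithStats(m); k=1+np.argmax(s[1:,4]); print(s[k])
C=max(cv2.findContours((l==k).astype(np.uint8),0,cv2.CHAIN_APPROX_NONE)[0],key=cv2.contourArea)
w=np.array([ray(d,a,b,8)[:2] for a,b in C[:,0]],np.float32); print(cv2.minAreaRect(w))
go(468.5,23.6,130,68.65)
"
```

```text
[  335     0   127   190 19314]
((480.93408203125, 19.955265045166016), (86.97674560546875, 135.6392059326172), 68.67900848388672)
pos [523.9 -54.6 132.3] jawyaw 68.7 tilt [-0.25 -0.07] q7 1.95 w 55.0 F [-0.5 -0.2 -5.3] t 34.575
shift [  2.4  52.7 -80. ]
turn x 0.1
```

View pics/w12.png

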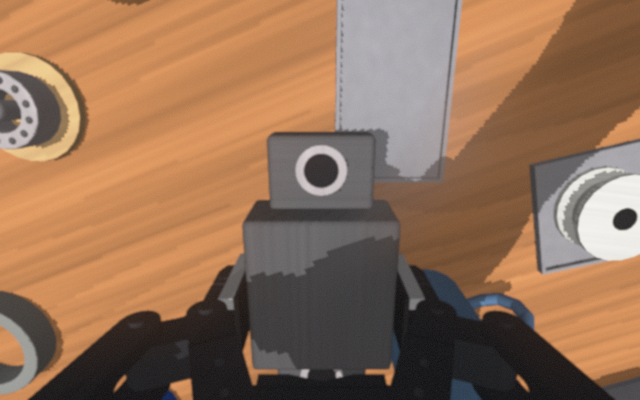

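Flange is held, tray's angle 68.7° confirmed and its near end at v≈180. Also visible: pulley lying in the square tray (625,218) and bearing on the stand (15,110). I move over the tray and check its far end.

>>> jog_arm:
  series:
    - [[0,0,0],[0,22,-35],1]
    - [[0,0,0],[0,30,-43],1]
    - [[0,0,0],[35,0,0],1]
    - [[0,0,0],[40,0,0],1]
    - [[0,0,0],[20,0,0],1]
    - [[0,0,0],[0,0,0],1]
    - [[0,0,0],[0,0,0],1]

```text
clock: 35.45
eef_pos: [471.2, 21.8, 38.6]
tool_rot: [-2.064, 1.569, -2.437]
force: [-0.1, -0.1, -5.3]
width: 54.8
```

```bash
python3 -c "
from h import *
d=snap('wrist','w13.png'); P=pts(d); hsv=cv2.cvtColor(d['img'],cv2.COLOR_RGB2HSV)
m=((hsv[...,1]<70)&(P[...,2]<15)&(np.hypot(P[...,0]-468,P[...,1]-23)<95)).astype(np.uint8)
n,l,s,c=cv2.connectedComponentsWithStats(m); k=1+np.argmax(s[1:,4]); print(s[k])
C=max(cv2.findContours((l==k).astype(np.uint8),0,cv2.CHAIN_APPROX_NONE)[0],key=cv2.contourArea)
w=np.array([ray(d,a,b,8)[:2] for a,b in C[:,0]],np.float32)
a=np.radians(-21.32); e=np.array([np.cos(a),np.sin(a)]); f=np.array([-e[1],e[0]])
t=(w-[470,23.3])@np.c_[e,f]; print(t.min(0),t.max(0))
go(470,23.3,-3.5,68.68)
"
```

```text
[  235    82   178   176 13301]
[-77.26322245 -42.90573574] [16.79954594 45.99030567]
pos [471.3  21.9  38.8] jawyaw 68.6 tilt [-0.07 -0.08] q7 2.04 w 55.5 F [-0.4 -0.4 -5.7] t 35.5
shift [42.3  0.9 -1.7]
turn x -0.1
```

>>> jog_arm:
  series:
    - [[0,0,0],[15,1.3,-2.4],1]
    - [[0,0,0],[15,0,0],1]
    - [[0,0,0],[7,0,0],1]
    - [[0,0,0],[2,0,0],1]
    - [[0,0,0],[0,0,0],1]
    - [[0,0,0],[0,0,0],1]

```text
clock: 36.25
eef_pos: [468.9, 24.2, -0.7]
tool_rot: [-2.208, 1.568, -2.581]
force: [-0.2, 0.1, -5.3]
width: 55.1
```

>>> jog_arm:
  series:
    - [[0,0,0],[1.5,0,0],1]
    - [[0,0,0],[0,0,0],1]

```text
clock: 36.5
eef_pos: [468.5, 24.3, -2.6]
tool_rot: [-2.376, 1.567, -2.75]
force: [-1.1, 0.0, -6.3]
width: 54.9
```

>>> jog_arm:
  series:
    - [[0,0,0],[1,0,0],1]
    - [[0,0,0],[0,0,0],1]

```text
clock: 36.75
eef_pos: [468.5, 24.2, -3.6]
tool_rot: [-2.371, 1.567, -2.744]
force: [-0.5, 0.7, -4.3]
width: 54.5
```

>>> jog_arm:
  series:
    - [[0,0,0],[1,0,0],1]
    - [[0,0,0],[0,0,0],1]

```text
clock: 37.0
eef_pos: [468.5, 24.2, -3.7]
tool_rot: [-2.544, 1.568, -2.918]
force: [-2.0, -0.4, 7.4]
width: 54.8
```

```bash
python3 -c "
from h import *
go(468.5,24.2,-4)"
```

```text
pos [468.5  24.2  -3.7] jawyaw 68.6 tilt [-0.14 -0.03] q7 2.11 w 54.8 F [-2.  -0.4  7.4] t 37.0
shift [ 0.3 -0.  -0. ]
```

Contact at z=-3.7, as expected. Release, lift and back out of the top camera's view.

>>> jog_arm:
  series:
    - [[0,0,0],[0,0,0],-0.4]
    - [[0,0,0],[0,0,0],-0.8]
    - [[0,0,0],[0,0,0],-1]
    - [[0,0,0],[-15,0,0],-1]
    - [[0,0,0],[-50,0,0],-1]
    - [[0,0,0],[-60,0,0],-1]
    - [[0,0,0],[-40,0,0],-1]
    - [[0,0,0],[0,0,0],-1]

```text
clock: 38.0
eef_pos: [470.9, 24.5, 162.9]
tool_rot: [0.115, 1.568, -0.258]
force: [-0.4, -0.1, 0.6]
width: 85.7
```

>>> jog_arm:
  series:
    - [[0,0,0],[0,-40,10],-1]
    - [[0,0,0],[0,-50,10],-1]
    - [[0,0,0],[0,-50,10],-1]
    - [[0,0,0],[0,-50,10],-1]
    - [[0,0,0],[0,-40,0],-1]
    - [[0,0,0],[0,0,0],-1]
    - [[0,0,0],[0,0,0],-1]

```text
clock: 38.88
eef_pos: [422.0, -203.4, 160.1]
tool_rot: [-2.81, 1.566, 3.1]
force: [-0.6, 0.3, 0.3]
width: 85.1
```

```bash
python3 -c "
from h import *
go(468.5,24.2,-4)
d=snap('top','t5.png'); P=pts(d); q=P.reshape(-1,3)
for n,x,y,lo,hi,r in [('flange',469,24,26,38,70),('ears',469,24,12,22,75),('pulley',622,150,28,39,50),('nut',400,252,24,36,40),('bearing',386,-240,28,37,40),('mug',662,-12,75,95,70),('jar',531,386,75,95,50)]:
    s=q[(q[:,2]>lo)&(q[:,2]<hi)&(np.hypot(q[:,0]-x,q[:,1]-y)<r)]
    print(n,len(s),s.mean(0).round(1) if len(s) else '',cv2.minAreaRect(s[:,:2].astype(np.float32)) if len(s)>5 else '')
cv2.imwrite('pics/t5c.png',cv2.resize(cv2.imread('pics/t5.png')[110:300,170:470],(800,507)))
P=np.load('top.npy');q=P.reshape(-1,3)
for n,x,y,lo,hi,r in [('mug0',662,-12,75,95,70),('jar0',531,386,75,95,50)]:
    s=q[(q[:,2]>lo)&(q[:,2]<hi)&(np.hypot(q[:,0]-x,q[:,1]-y)<r)]; print(n,len(s),s.mean(0).round(1),cv2.minAreaRect(s[:,:2].astype(np.float32)))
"
```

```text
pos [ 422.  -203.4  160.1] jawyaw 68.6 tilt [-0.26  0.01] q7 2.25 w 85.1 F [-0.6  0.3  0.3] t 38.875
shift [163.9 229.1 -39.1]
flange 496 [469.6  22.2  31.2] ((470.2955017089844, 22.14739418029785), (55.882747650146484, 64.53744506835938), 68.81387329101562)
ears 301 [467.   23.1  17.1] ((463.6181945800781, 18.0534610748291), (81.849853515625, 136.39682006835938), 89.48008728027344)
pulley 471 [621.8 147.7  33.2] ((622.578125, 148.07232666015625), (66.23262786865234, 66.345458984375), 88.83000183105469)
nut 147 [399.8 251.7  28.8] ((399.65716552734375, 251.20376586914062), (43.256744384765625, 40.41675567626953), 45.435142517089844)
bearing 0  
mug 199 [662.2 -10.2  83.2] ((659.56396484375, -10.088340759277344), (73.82474517822266, 80.8820571899414), 41.44770431518555)
jar 389 [531.6 387.2  84.6] ((532.037841796875, 388.0437927246094), (54.33939743041992, 55.625648498535156), 40.42265701293945)
mug0 190 [662.6 -10.2  83.1] ((662.406005859375, -12.601490020751953), (74.56146240234375, 75.16290283203125), 42.50145721435547)
jar0 389 [531.7 387.3  84.6] ((532.1378173828125, 388.4873962402344), (55.63560104370117, 54.3972282409668), 86.29478454589844)
```

```bash
python3 -c "
from h import *
for c in ('wrist','scene'):
    P=pts(snap(c)); q=P.reshape(-1,3)
    s=q[(q[:,2]>28)&(q[:,2]<37)&(np.hypot(q[:,0]-386,q[:,1]+240)<34)]
    print(c,len(s),s.mean(0).round(1),cv2.minAreaRect(s[:,:2].astype(np.float32)),s[:,2].std())
print(finish_job())
"
```

```text
wrist 2556 [ 384.7 -238.8   33.5] ((385.2866516113281, -239.2650146484375), (53.10828399658203, 52.962711334228516), 41.439361572265625) 1.1565930403543143
scene 181 [ 386.8 -236.6   30.7] ((385.9737243652344, -238.29246520996094), (52.77125549316406, 51.809722900390625), 45.94343948364258) 1.7720096152778333
the job is handed in; nothing more can be done
None
```

All four parts were taken from the pile from the top down and set down flat in their own places, and the job was handed in at about 39 s. Each part was lowered until a light contact force showed before release. The highest was about 20 N, on the bearing.

Last checks by camera depth:

| Part | Where it lies | Top height, measured (expected) |
|---|---|---|
| Nut | in the round dish | 29 mm (29) |
| Bearing | over the peg, centred at (385, -239) | 32–33 mm (32) |
| Pulley | in the square tray | 33 mm (33) |
| Flange housing | in the long tray, lengthwise within 0.2° | 31 mm (31) |

The mug and jar stand where they were at the start, and the gripper was clear of everything.

What failed or disagreed:
- **Finger offset:** The first close on the nut missed. The fingertips sit about 10 mm (shut) to 22 mm (open) behind the reported TCP, not 25 mm ahead as stated. I measured this and used the measured offset from then on.
- **Long tray centre:** Readings differed by up to 6 mm along its length. I used a value in between; the clearance is 12 mm at each end.
- **Final picture:** The last whole-scene picture could not be viewed because the viewing limit was reached, so the closing checks rest on depth numbers.

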